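# Weigh a batch of rack stop angles

### The arm

A 6-joint arm with a two-finger parallel gripper is mounted at the origin on the work surface. World frame = base frame: x ahead of the robot, y to its left, z up, the work surface at z = 0. Lengths are in mm, angles in rad, forces in N, time in s.
With the tool pointing down it reaches from about 350 to 875 mm from the base axis. Payload 4.2 kg.
Tool frame: the origin (TCP) lies between the finger pads; the fingertips stand 14 mm ahead of it and the grasp point (between the pads) lies 5 mm behind it; z points along the fingers, y is the line along which they close (so a half turn about z gives the same grasp; the last joint's range is limited). The gripper opens to 85 mm and grips with 20 to 120 N. Pads are 22 mm wide; open, the fingers measure 114 mm over their backs; the gripper's body (76 mm by 85 mm) begins 54 mm behind the grasp point. The pads swing forward as they close: fully open they stand 13 mm farther back than shut.
Start: joints at [-0.914, 0.385, 0.008, 0, -1.194, -0.259], TCP at [242.133, -576.169, 245.312] pointing down, gripper open.
Joint ranges: [-3.14, 3.14], [-1.21, 2.06], [-1.07, 1.41], [-3.16, 2.05], [-2.99, -0.16], [-3.1, 3.1]. Speed limits (rad/s): [2.79, 2.79, 3.14, 3.14, 3.14, 3.14].

### API

Orientations are given as a unit quaternion [x, y, z, w].
In Python, from bench import * gives the robot as it stands.
- The arm moves only by the tool carry_out, never from a script. Its argument "motion" is a list of rows, each a list of 7 numbers: the turn, a rotation vector about the tool's x, y, z in rad, then the shift along the tool's x, y, z in mm, then the opening, from -1 (shut) to 1 (fully open), so that 0 is half open. A call has 1 to 5 rows; each row is the pose to reach, as a shift and turn from the pose commanded when the call began, along the tool's axes at that moment; what a row does not reach only later rows make up. A row lasts 1/8 s, in which the tool goes at most 62.5 mm and 10.7 degrees, less where a joint would pass 70% of its speed; a pose out of reach is approached as far as the arm can. A call with a gripper value outside its range is refused whole. The fingers move at their own pace and stop on an object; the grip force is fixed at half the most. Time passes only in rows, so rows that repeat a pose let the fingers close. It gives the time, the measured TCP pose, the force, the opening and the grip force at its end, in the units of the state.
- read_state(): the state, without advancing time (a new reading comes with each control period).
- get_image(name): name is "scene" or "top" or "wrist"; returns a dict with "color" (420x560x3 uint8, blue, green, red), "mtx" (3x3 intrinsics, pixels), "position" and "orientation" of the camera in the world. Camera axes: x right, y down, z forward; pixel columns grow to the right and rows downward; lengths in mm; the calibration is good to about 2 mm. A picture is of the moment at which its call begins. There is no depth.
- job_done(): hands the job in; it is judged then, once.
The state is a dict: "clock": time; "joints": joint angles; "joint_vel": joint speeds; "joint_efforts": joint torques, N m; "position": TCP position; "ee_rot": TCP orientation; "contact_force": force on the tool from outside, world axes, zero at the start; "wrist_torque": the same for the moment, N m; "gripper_width": finger opening in mm; "grasp_force": force on a finger pad.
Only numpy, scipy, OpenCV 4.12 (cv2) and the standard library are available. Lean on these libraries where they do the work, as an engineer would, in place of code of your own. Each camera call takes 0.05 s, during which the arm holds its last target. There are 200 camera calls.

### The job

Zero the bench scale: lift the steel check weight off its pan and stand it in the small blue tray, then, with the pan empty, turn the selector on the indicator unit from the red dot to the yellow dot. Next stack all the orange L-shaped stop angles that are there in one neat pile in the middle of the pan, toes up and sides flush, each turned end for end to the one below and lying flat on it with its square end just short of that one's toe, so that the pile stays level and balanced. Last, turn the selector to the green dot, and leave the other things on the bench where they are.

Things in the scene. Friction and masses are not known exactly. Their poses are not given: they have to be found in the camera images.
- angle1: orange cast stop angle, L-shaped in side view, 0.27 kg: plate 110 (x) x 56 (y) x 14 mm (z) with an upstanding toe across its +x end (x = 35 to 55 mm, full width, top 28 mm above the underside). Origin: centre of the underside; z up; starts plate down, toe up. Centre of mass 7 mm towards the toe. None if absent (4 to 6 are present).
- angle2: orange cast stop angle, L-shaped in side view, 0.27 kg: plate 110 (x) x 56 (y) x 14 mm (z) with an upstanding toe across its +x end (x = 35 to 55 mm, full width, top 28 mm above the underside). Origin: centre of the underside; z up; starts plate down, toe up. Centre of mass 7 mm towards the toe. None if absent (4 to 6 are present).
- angle3: orange cast stop angle, L-shaped in side view, 0.27 kg: plate 110 (x) x 56 (y) x 14 mm (z) with an upstanding toe across its +x end (x = 35 to 55 mm, full width, top 28 mm above the underside). Origin: centre of the underside; z up; starts plate down, toe up. Centre of mass 7 mm towards the toe. None if absent (4 to 6 are present).
- angle4: orange cast stop angle, L-shaped in side view, 0.27 kg: plate 110 (x) x 56 (y) x 14 mm (z) with an upstanding toe across its +x end (x = 35 to 55 mm, full width, top 28 mm above the underside). Origin: centre of the underside; z up; starts plate down, toe up. Centre of mass 7 mm towards the toe. None if absent (4 to 6 are present).
- angle5: orange cast stop angle, L-shaped in side view, 0.27 kg: plate 110 (x) x 56 (y) x 14 mm (z) with an upstanding toe across its +x end (x = 35 to 55 mm, full width, top 28 mm above the underside). Origin: centre of the underside; z up; starts plate down, toe up. Centre of mass 7 mm towards the toe. None if absent (4 to 6 are present).
- angle6: orange cast stop angle, L-shaped in side view, 0.27 kg: plate 110 (x) x 56 (y) x 14 mm (z) with an upstanding toe across its +x end (x = 35 to 55 mm, full width, top 28 mm above the underside). Origin: centre of the underside; z up; starts plate down, toe up. Centre of mass 7 mm towards the toe. None if absent (4 to 6 are present).
- weight: steel check weight, 0.5 kg: round body 56 mm across and 42 mm high with a round grip knob 28 mm across and 26 mm high on top (68 mm in all). Origin: centre of its underside. It starts upright on the scale's pan.
- pan (a point): centre of the top face of the platform scale's fixed, flat, square steel pan (190 x 190 mm, 50 mm above the bench); x, y along its edges, z up. In the pile each angle adds 14 mm of height, and its origin lies about 26 mm from that of the one below, away from that one's toe: 6 mm of play to the toe.
- tray_in (a point): centre of the inner floor of the small blue tray that holds the check weight: 100 x 100 mm outside, 90 x 90 mm inside, rim 18 mm above the bench, floor 5 mm above the bench; fixed.
- indicator: the scale's indicator unit, a fixed cream box 160 (x) x 130 (y) x 60 mm high. Origin: centre of its underside. The selector stands on its top, on a vertical axis 25 mm from the centre towards -x. Red, yellow and green dots lie around the selector: red on its -x side (in the box's frame), yellow and green further on clockwise seen from above.
- selector_grip (a point): on the selector's axis, at the height to grip its bar (97 mm above the bench). The selector is a black disc 60 mm across (its top 23 mm below this point) with a bar grip across it, 57 mm long, 14 mm thick, its top 7 mm above this point; a white line on the bar marks its pointing end.
- selector (a joint): angle of the selector in rad, growing clockwise from above, 0 to 2.4: 0 = pointing to the red dot (the bar then lies along the indicator's x axis, pointing to -x), 0.9 = yellow dot (zero the scale), 1.8 = green dot (weigh). It stays where it is left (friction about 0.05 N m).
- meter: yellow hand-held meter, 150 x 75 x 34 mm, bystander. Origin: centre of underside.
- carton: brown carton, 90 x 130 x 70 mm, bystander. Origin: centre of underside.
- tape: roll of brown tape, 100 mm across, 45 mm high, bystander. Origin: centre of underside.
There are look-alikes about, which are no part of the job. Leave any black or purple look-alike of the angle4 alone.

How it is judged (in metres and radians):
On the way, in this order (a step that is already met when the one before it is completed fails the run):
1. the check weight stands in the blue tray, let go (horizontal distance between weight and tray_in below 0.03 m and z of weight in the frame of tray_in between -0.006 and 0.006 m and angle between weight's own z axis and vertical below 0.08 rad and linear speed of weight below 0.02 m/s and contact force between weight and the fingers below 0.1 N), for 0.2 s.
2. with the pan empty, the selector stands at the yellow dot (value of joint selector between 0.75 and 1.05 rad and velocity of joint selector between -0.05 and 0.05 rad/s and horizontal distance between each of angle1, angle2, angle3, angle4, angle5, angle6, weight and pan above 0.12 m), for 0.3 s.
3. all stop angles present are in one level, alternating pile in the middle of the pan, let go (angle between each of angle1, angle2, angle3, angle4, angle5, angle6's own z axis and vertical below 0.05 rad and horizontal distance between each of angle1, angle2, angle3, angle4, angle5, angle6 and pan below 0.05 m and z of each of angle1, angle2, angle3, angle4, angle5, angle6 in the frame of pan above -0.004 m and linear speed of each of angle1, angle2, angle3, angle4, angle5, angle6 below 0.02 m/s and (z of angle1 in the frame of angle2 above 0.021 m or z of angle1 in the frame of angle2 below -0.021 m or (x of angle1 in the frame of angle2 between -0.04 and -0.015 m and x of angle2 in the frame of angle1 below -0.015 m and angle between the x axis of angle1 and the x axis of angle2, either way round below 0.12 rad and y of angle1 in the frame of angle2 between -0.012 and 0.012 m)) and (z of angle1 in the frame of angle3 above 0.021 m or z of angle1 in the frame of angle3 below -0.021 m or (x of angle1 in the frame of angle3 between -0.04 and -0.015 m and x of angle3 in the frame of angle1 below -0.015 m and angle between the x axis of angle1 and the x axis of angle3, either way round below 0.12 rad and y of angle1 in the frame of angle3 between -0.012 and 0.012 m)) and (z of angle1 in the frame of angle4 above 0.021 m or z of angle1 in the frame of angle4 below -0.021 m or (x of angle1 in the frame of angle4 between -0.04 and -0.015 m and x of angle4 in the frame of angle1 below -0.015 m and angle between the x axis of angle1 and the x axis of angle4, either way round below 0.12 rad and y of angle1 in the frame of angle4 between -0.012 and 0.012 m)) and (z of angle1 in the frame of angle5 above 0.021 m or z of angle1 in the frame of angle5 below -0.021 m or (x of angle1 in the frame of angle5 between -0.04 and -0.015 m and x of angle5 in the frame of angle1 below -0.015 m and angle between the x axis of angle1 and the x axis of angle5, either way round below 0.12 rad and y of angle1 in the frame of angle5 between -0.012 and 0.012 m)) and (z of angle1 in the frame of angle6 above 0.021 m or z of angle1 in the frame of angle6 below -0.021 m or (x of angle1 in the frame of angle6 between -0.04 and -0.015 m and x of angle6 in the frame of angle1 below -0.015 m and angle between the x axis of angle1 and the x axis of angle6, either way round below 0.12 rad and y of angle1 in the frame of angle6 between -0.012 and 0.012 m)) and (z of angle2 in the frame of angle3 above 0.021 m or z of angle2 in the frame of angle3 below -0.021 m or (x of angle2 in the frame of angle3 between -0.04 and -0.015 m and x of angle3 in the frame of angle2 below -0.015 m and angle between the x axis of angle2 and the x axis of angle3, either way round below 0.12 rad and y of angle2 in the frame of angle3 between -0.012 and 0.012 m)) and (z of angle2 in the frame of angle4 above 0.021 m or z of angle2 in the frame of angle4 below -0.021 m or (x of angle2 in the frame of angle4 between -0.04 and -0.015 m and x of angle4 in the frame of angle2 below -0.015 m and angle between the x axis of angle2 and the x axis of angle4, either way round below 0.12 rad and y of angle2 in the frame of angle4 between -0.012 and 0.012 m)) and (z of angle2 in the frame of angle5 above 0.021 m or z of angle2 in the frame of angle5 below -0.021 m or (x of angle2 in the frame of angle5 between -0.04 and -0.015 m and x of angle5 in the frame of angle2 below -0.015 m and angle between the x axis of angle2 and the x axis of angle5, either way round below 0.12 rad and y of angle2 in the frame of angle5 between -0.012 and 0.012 m)) and (z of angle2 in the frame of angle6 above 0.021 m or z of angle2 in the frame of angle6 below -0.021 m or (x of angle2 in the frame of angle6 between -0.04 and -0.015 m and x of angle6 in the frame of angle2 below -0.015 m and angle between the x axis of angle2 and the x axis of angle6, either way round below 0.12 rad and y of angle2 in the frame of angle6 between -0.012 and 0.012 m)) and (z of angle3 in the frame of angle4 above 0.021 m or z of angle3 in the frame of angle4 below -0.021 m or (x of angle3 in the frame of angle4 between -0.04 and -0.015 m and x of angle4 in the frame of angle3 below -0.015 m and angle between the x axis of angle3 and the x axis of angle4, either way round below 0.12 rad and y of angle3 in the frame of angle4 between -0.012 and 0.012 m)) and (z of angle3 in the frame of angle5 above 0.021 m or z of angle3 in the frame of angle5 below -0.021 m or (x of angle3 in the frame of angle5 between -0.04 and -0.015 m and x of angle5 in the frame of angle3 below -0.015 m and angle between the x axis of angle3 and the x axis of angle5, either way round below 0.12 rad and y of angle3 in the frame of angle5 between -0.012 and 0.012 m)) and (z of angle3 in the frame of angle6 above 0.021 m or z of angle3 in the frame of angle6 below -0.021 m or (x of angle3 in the frame of angle6 between -0.04 and -0.015 m and x of angle6 in the frame of angle3 below -0.015 m and angle between the x axis of angle3 and the x axis of angle6, either way round below 0.12 rad and y of angle3 in the frame of angle6 between -0.012 and 0.012 m)) and (z of angle4 in the frame of angle5 above 0.021 m or z of angle4 in the frame of angle5 below -0.021 m or (x of angle4 in the frame of angle5 between -0.04 and -0.015 m and x of angle5 in the frame of angle4 below -0.015 m and angle between the x axis of angle4 and the x axis of angle5, either way round below 0.12 rad and y of angle4 in the frame of angle5 between -0.012 and 0.012 m)) and (z of angle4 in the frame of angle6 above 0.021 m or z of angle4 in the frame of angle6 below -0.021 m or (x of angle4 in the frame of angle6 between -0.04 and -0.015 m and x of angle6 in the frame of angle4 below -0.015 m and angle between the x axis of angle4 and the x axis of angle6, either way round below 0.12 rad and y of angle4 in the frame of angle6 between -0.012 and 0.012 m)) and (z of angle5 in the frame of angle6 above 0.021 m or z of angle5 in the frame of angle6 below -0.021 m or (x of angle5 in the frame of angle6 between -0.04 and -0.015 m and x of angle6 in the frame of angle5 below -0.015 m and angle between the x axis of angle5 and the x axis of angle6, either way round below 0.12 rad and y of angle5 in the frame of angle6 between -0.012 and 0.012 m)) and contact force between each of angle1, angle2, angle3, angle4, angle5, angle6 and the fingers below 0.1 N), for 0.3 s.
4. the selector stands at the green dot (value of joint selector between 1.65 and 1.95 rad and velocity of joint selector between -0.05 and 0.05 rad/s), for 0.3 s.
At the end, for the whole second after the job is handed in: All angles present in one level pile (0.05 rad), origins within 50 mm of the pan's centre, parallel to 0.12 rad, sides flush to 12 mm, neighbours end for end, origins 15 to 40 mm apart; weight on the tray's floor within 30 mm of its centre; selector at 1.8 +- 0.15 rad; all at rest (all of step 1 and all of step 3 and all of step 4); the robot touches nothing.
It fails at once if the meter is pushed more than 30 mm (distance of meter from where it was at the start of the episode above 0.03 m).
It fails at once if the carton is pushed more than 30 mm (distance of carton from where it was at the start of the episode above 0.03 m).
It fails at once if the tape is pushed more than 30 mm (distance of tape from where it was at the start of the episode above 0.03 m).
Of angle1, angle2, angle3, angle4, angle5, angle6 only 4 to 6 are there at a start; the rules pass over those that are not, and their reading is None.
At some moment in a run one of angle1, angle2, angle3, angle4, angle5, angle6, weight may be knocked a few centimetres aside while the robot is not near it.
Once in a run the grip may slacken for a moment while it holds something.
It also fails if it takes over 210 s, if anything falls off the work surface, if the arm or the gripper's body presses on something with over 40 N, if the wrist force passes 120 N, or if a joint passes its speed limit or range.

## Working session

There is one attempt and no reset: what is moved stays moved. The work goes in short steps, Python scripts to look and compute and a tool call to move; the robot and the scene stay as the last step left them, time stands still between calls to the robot, and variables do not carry over. Pictures are saved under pics/ and viewed, at most 14 in all, crops included, and the job is handed in when it is done.

Besides the shell and the picture viewer there is one more tool, called as name(argument=value, ...), one argument or row to a line, values as JSON. carry_out: Moves the arm, as the interface text tells. Its arguments: {"type":"object","properties":{"motion":{"type":"array"}},"required":["motion"]}

```bash
ls; mkdir -p pics
python3 - <<'E'
from bench import *
import cv2,json,pickle
s=read_state();print(s)
for n in ("scene","top"):
    i=get_image(n);cv2.imwrite(f"pics/{n}0.png",i["color"]);pickle.dump(i,open(f"{n}0.pkl","wb"))
    print(n,i["mtx"],i["position"],i["orientation"])
E
```

```text
pics
{'clock': 0.0, 'joints': array([-9.14390155e-01,  3.85555812e-01,  6.67017145e-03, -5.06699908e-04,
       -1.19397771e+00, -2.58594971e-01]), 'joint_vel': array([ 0.00054538,  0.00041322, -0.00047167, -0.00160089, -0.00314444,
        0.00093242]), 'joint_efforts': array([-1.20815159e-03, -3.92283833e+01,  1.88406193e+01,  4.18636009e+00,
       -4.63723336e-03, -9.04459867e-07]), 'position': array([ 241.9439662 , -575.69576075,  244.23819579]), 'ee_rot': array([-1.97504891e-01,  9.80301328e-01,  1.03123760e-03, -2.45248007e-04]), 'contact_force': array([ 0.44457112,  0.18122605, -0.52238804]), 'wrist_torque': array([-0.00132546,  0.00636648,  0.02592259]), 'grasp_force': 0.0, 'gripper_width': 85.28681546377119}
scene [[397.14961974   0.         277.04364766]
 [  0.         397.14961974 215.1233305 ]
 [  0.           0.           1.        ]] [1317.92871126  125.78175797 1070.97104943] [ 0.58427807  0.73801717 -0.26834762 -0.20479097]
top [[445.77607516   0.         280.035645  ]
 [  0.         445.77607516 206.52719637]
 [  0.           0.           1.        ]] [ 448.42665119  -61.19720499 1257.46924711] [-0.70608193  0.70674995 -0.03706987  0.02405484]
```

View pics/top0.png

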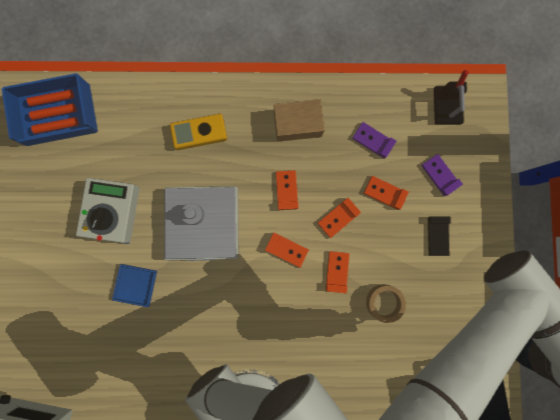

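View pics/scene0.png

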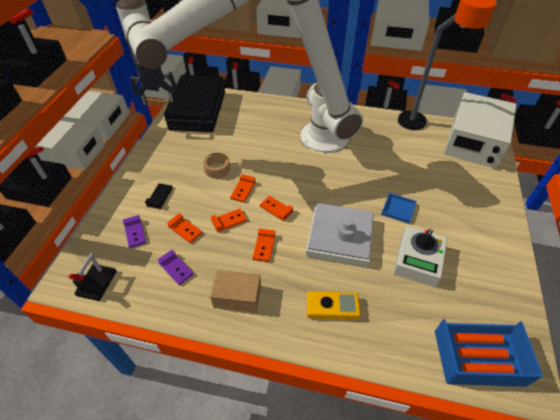

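Five orange angles are visible in the top view, at about (287,190), (385,192), (338,217), (287,250) and (338,272). There are also two purple look-alikes and one black one. The pan is at (201,222), the weight at (190,213), the tray at (134,285) and the selector at (101,219).

```bash
cat > h.py <<'E'
import numpy as np,cv2,pickle
from scipy.spatial.transform import Rotation as R
def ray(im,px,z):
    px=np.atleast_2d(px).astype(float)
    d=np.c_[px,np.ones(len(px))]@np.linalg.inv(im["mtx"]).T@R.from_quat(im["orientation"]).as_matrix().T
    p=np.asarray(im["position"]);return p+d*((z-p[2])/d[:,2])[:,None]
def proj(im,P):
    c=(np.atleast_2d(P)-im["position"])@R.from_quat(im["orientation"]).as_matrix()
    c=c@im["mtx"].T;return c[:,:2]/c[:,2:]
def orange(im):
    h=cv2.cvtColor(im["color"],cv2.COLOR_BGR2HSV)
    m=cv2.inRange(h,(2,180,90),(14,255,255))
    return m
def blobs(m,a0,a1):
    n,l,st,c=cv2.connectedComponentsWithStats(m)
    return [(l==i).astype(np.uint8) for i in range(1,n) if a0<st[i,4]<a1]
E
python3 - <<'E'
from h import *
im=pickle.load(open("top0.pkl","rb"));c=im["color"]
for b in blobs(orange(im),300,1500):
    ct=max(cv2.findContours(b,0,2)[0],key=cv2.contourArea)
    r=cv2.minAreaRect(ct);q=cv2.boxPoints(r)
    w=ray(im,q,14)[:,:2];e1=w[1]-w[0];e2=w[2]-w[1]
    L=e1 if np.hypot(*e1)>np.hypot(*e2) else e2
    print(np.round(r[0]),ray(im,[r[0]],14).round(),np.hypot(*e1).round(),np.hypot(*e2).round(),np.arctan2(L[1],L[0]).round(3))
h=cv2.cvtColor(c,cv2.COLOR_BGR2HSV)
m=cv2.inRange(h,(100,120,60),(125,255,255))
for b in blobs(m,700,2500):
    ct=max(cv2.findContours(b,0,2)[0],key=cv2.contourArea);r=cv2.minAreaRect(ct);q=ray(im,cv2.boxPoints(r),18)
    print("blue",r,q[:,:2].round(),q.mean(0).round())
a=cv2.resize(c[160:300,255:415],None,fx=4,fy=4,interpolation=2)
b=cv2.resize(c[170:310,75:245],None,fx=4,fy=4,interpolation=2)
cv2.imwrite("pics/a.png",a);cv2.imwrite("pics/b.png",b)
E
```

```text
[49. 98.] [[866. 569.  14.]] 124.0 23.0 -1.366
[ 52. 111.] [[826. 561.  14.]] 123.0 23.0 -1.361
[ 54. 125.] [[786. 553.  14.]] 124.0 23.0 -1.363
[286. 190.] [[ 604. -102.   14.]] 55.0 108.0 -3.076
[386. 192.] [[ 596. -382.   14.]] 58.0 112.0 -1.994
[339. 217.] [[ 526. -249.   14.]] 112.0 56.0 -0.876
[286. 250.] [[ 436. -102.   14.]] 55.0 108.0 -2.035
[337. 272.] [[ 374. -242.   14.]] 110.0 57.0 -0.074
blue ((133.9423065185547, 285.2884521484375), (36.86983108520508, 36.2814826965332), 11.309932708740234) [[302. 373.]
 [398. 357.]
 [378. 258.]
 [282. 275.]] [340. 316.  18.]
```

View pics/a.png

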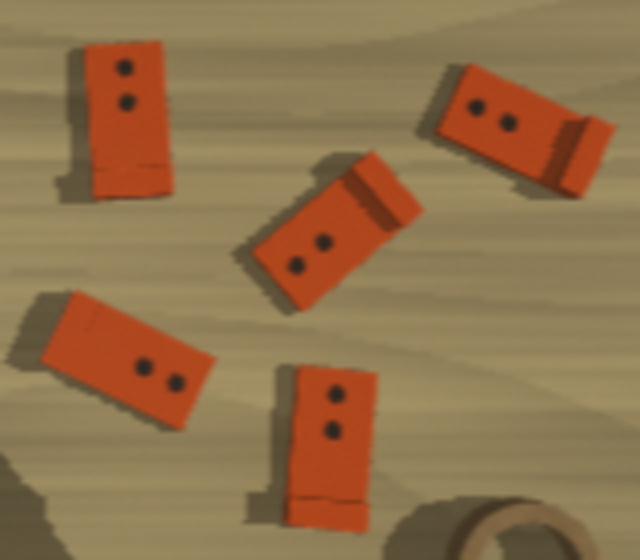

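View pics/b.png

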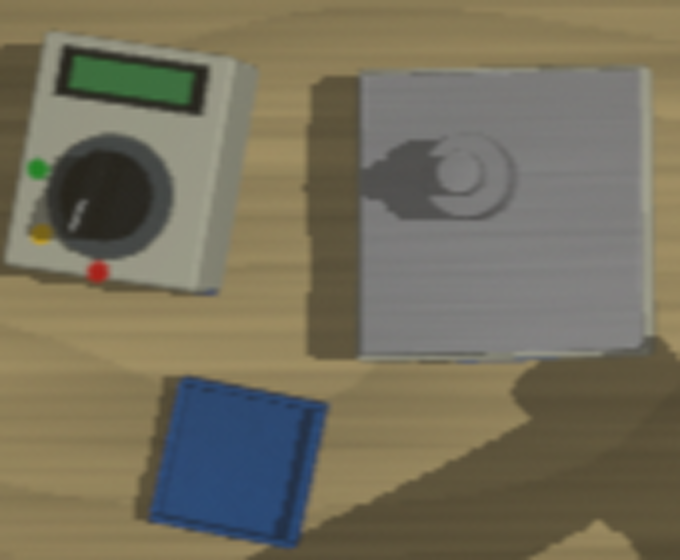

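```bash
cat >> h.py <<'E'
def yaw(q): x=R.from_quat(q).as_matrix()[:,0]; return np.arctan2(x[1],x[0])
def go(s,x,y,z,psi=None):
    "print tool-frame shift and z turn from measured pose s"
    p=s["position"];a=yaw(s["ee_rot"]);d=np.array([x,y,z])-p
    sh=[d[0]*np.cos(a)+d[1]*np.sin(a),d[0]*np.sin(a)-d[1]*np.cos(a),-d[2]]
    t=0 if psi is None else -((psi-a))
    print("shift",np.round(sh,1),"turnz",round(t,3),"| pos",p.round(1),"psi",round(a,3),"j6",round(s["joints"][5],2),"w",round(s["gripper_width"],1))
E
python3 - <<'E'
from h import *
from bench import *
im=pickle.load(open("top0.pkl","rb"))
o=np.array([75,170])
f=lambda l,z: ray(im,np.array(l)/4+o,z).round(1)
p=f([(360,72),(640,68),(643,350),(360,355)],50);print("pan",p,p.mean(0))
print("knob",f([(461,172)],118),"body",f([(472,174)],92))
print("dots r y g",f([(97,272),(40,233),(37,168)],60))
b=f([(48,33),(238,63),(198,292),(5,262)],60);print("box",b,b.mean(0))
print("ring",f([(110,195)],62),"disc",f([(102,195)],74),"line",f([(70,230),(87,200)],104))
s=read_state();go(s,500,150,245,-np.pi/2)
E
```

```text
pan [[603.7 228.9  50. ]
 [606.5  39.1  50. ]
 [415.6  35.8  50. ]
 [412.7 225.   50. ]] [509.625 132.2    50.   ]
knob [[530.6 147.1 118. ]] body [[531.2 144.6  92. ]]
dots r y g [[468.3 397.9  60. ]
 [494.2 436.4  60. ]
 [537.6 440.   60. ]]
box [[628.7 435.9  60. ]
 [608.4 308.3  60. ]
 [454.9 330.7  60. ]
 [475.  458.8  60. ]] [541.75  383.425  60.   ]
ring [[519.4 390.2  62. ]] disc [[518.7 390.9  74. ]] line [[494.4 399.1 104. ]
 [513.7 388.9 104. ]]
shift [-519.   569.2   -0.7] turnz -1.173 | pos [ 241.9 -575.7  244.3] psi -2.744 j6 -0.26 w 85.5
```

carry_out(
  motion=[
    [0,0,0,-40,44,0,1],
    [0,0,0,-80,88,0,1],
    [0,0,0,-120,132,0,1],
    [0,0,0,-160,176,0,1],
    [0,0,0,-200,220,0,1],
  ],
)

```text
clock: 0.72
position: [341.4, -294.0, 245.1]
ee_rot: [-0.197, 0.98, 0.0, -0.0]
contact_force: [1.4, 1.0, -0.4]
gripper_width: 85.2
grasp_force: 0.0
```

carry_out(
  motion=[
    [0,0,0,-40,44,0,1],
    [0,0,0,-80,88,0,1],
    [0,0,0,-120,132,0,1],
    [0,0,0,-160,176,0,1],
    [0,0,0,-200,220,0,1],
  ],
)

```text
clock: 1.35
position: [440.5, -13.6, 245.3]
ee_rot: [-0.198, 0.98, 0.0, 0.0]
contact_force: [1.1, -1.9, 0.6]
gripper_width: 85.7
grasp_force: 0.0
```

carry_out(
  motion=[
    [0,0,-0.18,-40,44,0,1],
    [0,0,-0.36,-80,88,0,1],
    [0,0,-0.54,-119,129,0,1],
    [0,0,-0.72,-119,129,0,1],
    [0,0,-0.9,-119,129,0,1],
  ],
)

```text
clock: 1.98
position: [499.9, 150.3, 244.4]
ee_rot: [-0.607, 0.795, 0.0, -0.001]
contact_force: [-0.4, 0.2, 0.7]
gripper_width: 85.3
grasp_force: 0.0
```

Run:
```python
from h import *
from bench import *
s=read_state();go(s,530.5,146.5,200,-1.57)
i=get_image("wrist");pickle.dump(i,open("w1.pkl","wb"));cv2.imwrite("pics/w1.png",i["color"]);print(i["position"],R.from_quat(i["orientation"]).as_matrix().round(2))
```

```text
shift [ -4.4 -30.5  44.4] turnz -0.267 | pos [499.9 150.3 244.4] psi -1.837 j6 -0.87 w 85.3
[478.62055902  70.13223806 372.2879577 ] [[-0.96  0.25  0.08]
 [ 0.26  0.91  0.31]
 [ 0.    0.32 -0.95]]
```

View pics/w1.png

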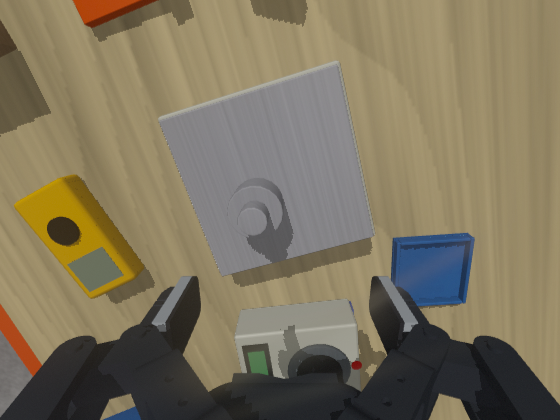

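The wrist view shows the knob at about (252,218), the pan corners at (161,118), (339,63), (373,236) and (222,275), and the tray around (432,270).

Run:
```python
from h import *
from bench import *
im=pickle.load(open("w1.pkl","rb"))
print("knob",ray(im,[(252,217)],118)); p=ray(im,[(161,118),(339,63),(373,236),(222,275)],50);print(p.round(1),p.mean(0))
p=ray(im,[(393,239),(472,234),(467,303),(394,307)],18);print(p.round(1),p.mean(0))
s=read_state()
go(s,530,146,112)
```

```text
knob [[528.9613284  145.90215154 118.        ]]
[[600.5  39.4  50. ]
 [414.2  37.6  50. ]
 [413.3 225.7  50. ]
 [599.9 228.   50. ]] [506.9772657  132.65855963  50.        ]
[[382.6 252.1  18. ]
 [284.  271.8  18. ]
 [297.6 375.4  18. ]
 [396.7 355.   18. ]] [340.22314491 313.5670652   18.        ]
shift [ -4.1 -30.1 132.5] turnz 0 | pos [499.9 149.9 244.5] psi -1.833 j6 -0.86 w 85.4
```

carry_out(
  motion=[
    [0,0,0,-4,-30,20,1],
    [0,0,0,-4,-30,70,1],
    [0,0,0,-4,-30,110,1],
    [0,0,0,-4,-30,135,1],
    [0,0,0,-4,-30,135,1],
  ],
)

```text
clock: 2.65
position: [528.8, 144.3, 108.2]
ee_rot: [-0.603, 0.797, 0.0, -0.003]
contact_force: [0.1, -1.0, 0.8]
gripper_width: 85.5
grasp_force: 0.0
```

carry_out(
  motion=[
    [0,0,0,0,0,0,-1],
    [0,0,0,0,0,0,-1],
    [0,0,0,0,0,0,-1],
    [0,0,0,0,0,0,-1],
    [0,0,0,0,0,0,-1],
  ],
)

```text
clock: 3.28
position: [530.2, 145.5, 111.5]
ee_rot: [-0.604, 0.797, -0.0, 0.0]
contact_force: [-3.0, 0.9, 5.7]
gripper_width: 26.0
grasp_force: 58.8
```

carry_out(
  motion=[
    [0,0,0,0,0,0,-1],
    [0,0,0,0,0,0,-1],
    [0,0,0,0,0,-30,-1],
    [0,0,0,0,0,-60,-1],
    [0,0,0,0,0,-60,-1],
  ],
)

```text
clock: 3.9
position: [531.0, 145.8, 171.5]
ee_rot: [-0.604, 0.797, -0.0, 0.002]
contact_force: [0.9, 0.3, -4.6]
gripper_width: 26.1
grasp_force: 60.3
```

Run:
```python
from h import *
from bench import *
s=read_state()
go(s,340,315,170)
```

```text
shift [-111.4  229.6    1.5] turnz 0 | pos [531.  145.8 171.5] psi -1.844 j6 -0.84 w 26.1
```

carry_out(
  motion=[
    [0,0,0,-22,46,0,-1],
    [0,0,0,-44,92,0,-1],
    [0,0,0,-67,138,0,-1],
    [0,0,0,-89,184,0,-1],
    [0,0,0,-111,230,0,-1],
  ],
)

```text
clock: 4.53
position: [336.3, 313.8, 168.1]
ee_rot: [-0.604, 0.797, -0.0, -0.002]
contact_force: [0.3, 1.1, -5.0]
gripper_width: 26.0
grasp_force: 60.5
```

carry_out(
  motion=[
    [0,0,0,0,0,0,-1],
    [0,0,0,0,0,45,-1],
    [0,0,0,0,0,80,-1],
    [0,0,0,0,0,97,-1],
    [0,0,0,0,0,103,-1],
  ],
)

```text
clock: 5.15
position: [337.7, 311.4, 66.4]
ee_rot: [-0.604, 0.797, -0.002, -0.004]
contact_force: [-14.4, -7.1, 36.5]
gripper_width: 25.9
grasp_force: 65.3
```

Run:
```python
from h import *
from bench import *
s=read_state();print(s["contact_force"])
go(s,340,315,66)
```

```text
[-14.42654039  -7.10373043  36.47453959]
shift [-4.1 -1.3  0.4] turnz 0 | pos [337.7 311.4  66.4] psi -1.844 j6 -1.37 w 25.9
```

carry_out(
  motion=[
    [0,0,0,0,0,-2,-1],
    [0,0,0,0,0,-2,0.2],
    [0,0,0,0,0,-2,0.2],
    [0,0,0,0,0,-3,0.2],
    [0,0,0,0,0,-3,0.2],
  ],
)

```text
clock: 5.78
position: [338.8, 314.4, 70.6]
ee_rot: [-0.604, 0.797, 0.0, 0.0]
contact_force: [0.5, 0.6, 0.3]
gripper_width: 51.4
grasp_force: 0.0
```

carry_out(
  motion=[
    [0,0,0,0,0,-40,0.2],
    [0,0,0,0,0,-90,0.2],
    [0,0,0,0,0,-140,0.2],
    [0,0,0,0,0,-160,0.2],
    [0,0,0,0,0,-160,0.2],
  ],
)

```text
clock: 6.4
position: [339.0, 314.8, 232.0]
ee_rot: [-0.604, 0.797, 0.001, 0.002]
contact_force: [0.2, -1.0, 0.0]
gripper_width: 51.2
grasp_force: 0.0
```

Run:
```python
from h import *
from bench import *
s=read_state();print(s["contact_force"])
go(s,460,340,230,-0.45)
```

```text
[ 0.24537415 -0.97805515  0.00167728]
shift [ -56.9 -109.8    2. ] turnz -1.394 | pos [339.  314.8 232. ] psi -1.844 j6 -1.37 w 51.2
```

carry_out(
  motion=[
    [0,0,-0.18,-40,-27,0,0.2],
    [0,0,-0.36,-80,-54,0,0.2],
    [0,0,-0.54,-120,-80,0,0.2],
    [0,0,-0.72,-128,-85,0,0.2],
    [0,0,-0.9,-128,-85,0,0.2],
  ],
)

```text
clock: 7.02
position: [455.1, 414.4, 227.0]
ee_rot: [0.892, -0.452, -0.001, 0.002]
contact_force: [-0.0, -0.0, -0.5]
gripper_width: 51.4
grasp_force: 0.0
```

carry_out(
  motion=[
    [0,0,-0.17,0,0,0,0.2],
    [0,0,-0.34,0,0,0,0.2],
    [0,0,-0.5,0,0,0,0.2],
    [0,0,-0.5,0,0,0,0.2],
  ],
)

```text
clock: 7.52
position: [454.5, 414.0, 228.3]
ee_rot: [0.975, -0.221, -0.001, 0.002]
contact_force: [-0.2, -0.8, 0.0]
gripper_width: 50.8
grasp_force: 0.0
```

Run:
```python
from h import *
from bench import *
s=read_state()
go(s,518,389,200,-0.49)
i=get_image("wrist");pickle.dump(i,open("w2.pkl","wb"));cv2.imwrite("pics/w2.png",i["color"])
i=get_image("top");pickle.dump(i,open("top1.pkl","wb"))
```

```text
shift [68.1 -4.9 28.3] turnz 0.044 | pos [454.5 414.  228.3] psi -0.446 j6 0.12 w 50.8
```

View pics/w2.png

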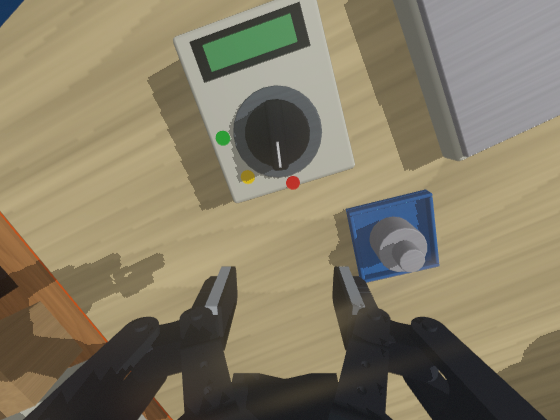

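The weight stands in the tray at about (405,245). The pointer line runs from (278,141) to (281,168). It sits between the red dot (293,183) and the yellow dot (247,177).

Run:
```python
from h import *
from bench import *
im=pickle.load(open("w2.pkl","rb"))
l=ray(im,[(278,141),(281,168)],104);d=l[1]-l[0];print(l,np.arctan2(d[1],d[0]))
b=ray(im,[(176,40),(318,0),(354,164),(237,201)],60);print(b)
r=ray(im,[(293,183),(247,177),(223,138)],60);print(r)
print("ring",ray(im,[(277,131.5)],61),ray(im,[(278,131)],74))
e=b[3]-b[0];print("box -x dir",np.arctan2(e[1],e[0]))
```

```text
[[513.95577525 391.40190823 104.        ]
 [492.92973813 398.81845199 104.        ]] 2.8024865807076544
[[626.17657117 436.30975985  60.        ]
 [599.99694779 313.04844613  60.        ]
 [458.79488284 335.54416923  60.        ]
 [475.35014506 457.94782787  60.        ]]
[[467.53232211 398.02092351  60.        ]
 [492.97681658 436.99557995  60.        ]
 [536.40023684 440.05977117  60.        ]]
ring [[519.46276756 390.60944825  61.        ]] [[519.94385831 389.06658027  74.        ]]
box -x dir 2.99910154264983
```

carry_out(
  motion=[
    [0,0,0,40,-3,20,0.2],
    [0,0,0,69,-6,50,0.2],
    [0,0,0,69,-6,100,0.2],
    [0,0,0,69,-6,134,0.2],
    [0,0,0,69,-6,134,0.2],
  ],
)

```text
clock: 8.25
position: [518.4, 388.5, 92.7]
ee_rot: [0.975, -0.221, -0.002, 0.003]
contact_force: [-0.2, 0.2, 0.3]
gripper_width: 51.1
grasp_force: 0.0
```

carry_out(
  motion=[
    [0,0,0,0,0,0,-1],
    [0,0,0,0,0,0,-1],
    [0,0,0,0,0,0,-1],
    [0,0,0,0,0,0,-1],
    [0,0,0,0,0,0,-1],
  ],
)

```text
clock: 8.88
position: [519.8, 389.9, 98.8]
ee_rot: [0.975, -0.22, 0.0, -0.0]
contact_force: [-1.8, -2.7, 4.9]
gripper_width: 12.6
grasp_force: 61.0
```

Run:
```python
from h import *
from bench import *
s=read_state();print(s["contact_force"],s["wrist_torque"])
go(s,519,389.5,94,-1.05)
```

```text
[-1.75305135 -2.72597017  4.89307487] [-0.82781185  0.82197325 -0.04780584]
shift [-0.5  0.7  4.8] turnz 0.606 | pos [519.8 389.9  98.8] psi -0.444 j6 0.23 w 12.6
```

carry_out(
  motion=[
    [0,0,0.13,0,0,0,-1],
    [0,0,0.26,0,0,0,-1],
    [0,0,0.39,0,0,0,-1],
    [0,0,0.52,0,0,0,-1],
    [0,0,0.61,0,0,0,-1],
  ],
)

```text
clock: 9.5
position: [519.1, 389.1, 98.7]
ee_rot: [0.864, -0.504, -0.0, 0.001]
contact_force: [-4.5, -3.3, 7.5]
gripper_width: 12.9
grasp_force: 61.3
```

carry_out(
  motion=[
    [0,0,0,0,0,0,-1],
    [0,0,0,0,0,0,0.2],
    [0,0,0,0,0,0,0.2],
    [0,0,0,0,0,0,0.2],
    [0,0,0,0,0,0,0.2],
  ],
)

```text
clock: 10.12
position: [519.9, 390.4, 96.2]
ee_rot: [0.864, -0.503, 0.0, -0.0]
contact_force: [-0.3, -0.0, 0.1]
gripper_width: 51.1
grasp_force: 0.0
```

carry_out(
  motion=[
    [0,0,0,0,0,-40,0.2],
    [0,0,0,0,0,-90,0.2],
    [0,0,0,-40,0,-140,0.2],
    [0,0,0,-70,0,-140,0.2],
    [0,0,0,-70,0,-140,0.2],
  ],
)

```text
clock: 10.75
position: [484.2, 452.9, 236.7]
ee_rot: [0.865, -0.502, -0.0, -0.001]
contact_force: [0.2, -0.2, -0.6]
gripper_width: 51.2
grasp_force: 0.0
```

Run:
```python
from h import *
from bench import *
s=read_state()
go(s,519,389.5,94,-1.05)
i=get_image("wrist");pickle.dump(i,open("w3.pkl","wb"));cv2.imwrite("pics/w3.png",i["color"])
```

```text
shift [ 72.3   1.3 142.7] turnz -0.001 | pos [484.2 452.9 236.7] psi -1.051 j6 -0.48 w 51.2
```

View pics/w3.png

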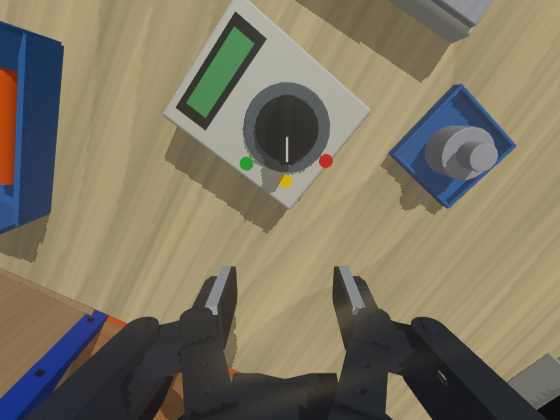

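The selector now points at the yellow dot, with the line ending at (287,162) and the dot at (286,181). Next I locate the angles by their holes; the toe is at the end opposite them.

```bash
cat >> h.py <<'E'
def angles(im,z0=0,a0=300,a1=1500):
    out=[];g=cv2.cvtColor(im["color"],cv2.COLOR_BGR2HSV)[...,2].astype(float)
    for b in blobs(orange(im),a0,a1):
        ct=max(cv2.findContours(b,0,2)[0],key=cv2.contourArea);r=cv2.minAreaRect(ct)
        if max(r[1])>3*min(r[1]): continue
        f=np.zeros_like(b);cv2.drawContours(f,[ct],-1,1,-1)
        f=cv2.erode(f,np.ones((3,3)));ref=np.percentile(g[b>0],80)
        w=np.where((f>0)&(g<0.5*ref),ref-g,0);yx=np.argwhere(w>0)
        if len(yx)<4: continue
        ww=w[w>0];h=(yx*ww[:,None]).sum(0)/ww.sum()
        H=ray(im,[h[::-1]],z0+14)[0];C=ray(im,[r[0]],z0+15)[0]
        q=ray(im,cv2.boxPoints(r),z0+14);e=[q[1]-q[0],q[2]-q[1]];L=max(e,key=np.linalg.norm)[:2];L/=np.linalg.norm(L)
        if L@(C-H)[:2]<0: L=-L
        o=H[:2]+25.5*L
        out.append((o.round(1),C[:2].round(1),round(float(np.arctan2(L[1],L[0])),3),len(yx)))
    return out
E
python3 - <<'E'
from h import *
from bench import *
i=get_image("top");pickle.dump(i,open("top2.pkl","wb"))
for a in angles(i): print(*a)
s=read_state()
go(s,526,-249,200,-0.876)
E
```

```text
[ 603.8 -102.7] [ 604.1 -102.2] -3.076 19
[ 597.6 -382.8] [ 596.  -381.8] -1.984 21
[ 526.4 -250.2] [ 525.8 -248.6] -0.876 17
[ 437.1 -101. ] [ 435.9 -101.6] 1.107 23
[ 373.7 -243.9] [ 374.4 -241.8] 3.07 19
shift [628.6 310.6  35.6] turnz -0.177 | pos [484.9 450.9 235.6] psi -1.053 j6 -0.48 w 50.7
```

carry_out(
  motion=[
    [0,0,0,53,26,0,1],
    [0,0,0,106,52,0,1],
    [0,0,0,159,78,0,1],
    [0,0,0,212,104,0,1],
    [0,0,0,265,129,0,1],
  ],
)

```text
clock: 11.48
position: [503.8, 153.9, 235.9]
ee_rot: [0.864, -0.503, -0.0, 0.001]
contact_force: [-0.0, -0.7, -0.4]
gripper_width: 85.5
grasp_force: 0.0
```

carry_out(
  motion=[
    [0,0,0,53,26,0,1],
    [0,0,0,106,52,0,1],
    [0,0,0,159,78,0,1],
    [0,0,0,212,104,0,1],
    [0,0,0,265,129,0,1],
  ],
)

```text
clock: 12.1
position: [522.1, -140.0, 236.0]
ee_rot: [0.864, -0.503, -0.0, 0.0]
contact_force: [0.8, 0.4, -0.0]
gripper_width: 85.5
grasp_force: 0.0
```

carry_out(
  motion=[
    [0,0,-0.08,53,26,0,1],
    [0,0,-0.177,106,52,20,1],
    [0,0,-0.177,106,52,60,1],
    [0,0,-0.177,106,52,110,1],
    [0,0,-0.177,106,52,150,1],
  ],
)

```text
clock: 12.72
position: [528.3, -256.1, 83.9]
ee_rot: [0.905, -0.426, -0.001, 0.0]
contact_force: [1.0, -0.7, 0.2]
gripper_width: 85.4
grasp_force: 0.0
```

```bash
cat >> h.py <<'E'
def avg(n=6):
    from bench import read_state,get_image
    S=[]
    for k in range(n): S.append(read_state()); (k<n-1) and get_image("top")
    print("std",np.std([s["position"] for s in S],0).round(2),"F",np.mean([s["contact_force"] for s in S],0).round(1))
    s=dict(S[-1]);s["position"]=np.mean([s["position"] for s in S],0);s["ee_rot"]=np.mean([q["ee_rot"]*np.sign(q["ee_rot"]@S[0]["ee_rot"]) for q in S],0);return s
E
python3 - <<'E'
from h import *
s=avg();go(s,530.7,-255,12,-0.876)
E
```

```text
std [2.11 0.46 3.09] F [-0.   0.2 -0. ]
shift [ 1.3 -2.4 71.6] turnz -0.002 | pos [ 528.  -255.5   83.6] psi -0.878 j6 0.87 w 85.2
```

carry_out(
  motion=[
    [0,0,0,1,-2,40,1],
    [0,0,0,1,-2,60,1],
    [0,0,0,1,-2,66,1],
    [0,0,0,1,-2,66,1],
    [0,0,0,1,-2,66,1],
  ],
)

```text
clock: 13.6
position: [533.4, -254.8, 22.0]
ee_rot: [0.905, -0.424, 0.002, -0.0]
contact_force: [0.9, 0.2, 0.2]
gripper_width: 85.5
grasp_force: 0.0
```

Run:
```python
from h import *
from bench import *
for k in range(5): print(read_state()["position"].round(1)); get_image("top")
s=avg();go(s,530.7,-255,12,-0.876)
```

```text
[ 533.4 -254.8   22. ]
[ 533.3 -254.7   21.8]
[ 533.1 -254.6   21.6]
[ 532.9 -254.6   21.3]
[ 532.7 -254.6   21.1]
std [0.1  0.03 0.19] F [ 0.1 -0.  -0.4]
shift [-0.7  1.6  8.5] turnz -0.001 | pos [ 532.4 -254.5   20.5] psi -0.877 j6 0.87 w 85.1
```

carry_out(
  motion=[
    [0,0,0,-1,1,6,1],
    [0,0,0,-1,1,6,1],
    [0,0,0,-1,1,6,1],
    [0,0,0,-1,1,6,1],
    [0,0,0,-1,1,6,1],
  ],
)

```text
clock: 14.72
position: [531.0, -254.4, 14.4]
ee_rot: [0.905, -0.424, 0.0, -0.0]
contact_force: [-0.3, 0.0, -1.1]
gripper_width: 85.3
grasp_force: 0.0
```

carry_out(
  motion=[
    [0,0,0,0,0,0,-1],
    [0,0,0,0,0,0,-1],
    [0,0,0,0,0,0,-1],
    [0,0,0,0,0,0,-1],
    [0,0,0,0,0,0,-1],
  ],
)

```text
clock: 15.35
position: [531.1, -254.5, 14.9]
ee_rot: [0.906, -0.424, 0.0, 0.0]
contact_force: [-0.7, 0.9, 7.4]
gripper_width: 54.4
grasp_force: 65.1
```

Run:
```python
from h import *
from bench import *
s=avg();go(s,530.7,-255,12,-0.876)
i=get_image("wrist");cv2.imwrite("pics/w4.png",i["color"])
```

```text
std [0.01 0.01 0.02] F [-0.7  0.2  5.8]
shift [0.1 0.6 2.9] turnz -0.0 | pos [ 531.1 -254.5   14.9] psi -0.876 j6 0.87 w 54.2
```

View pics/w4.png

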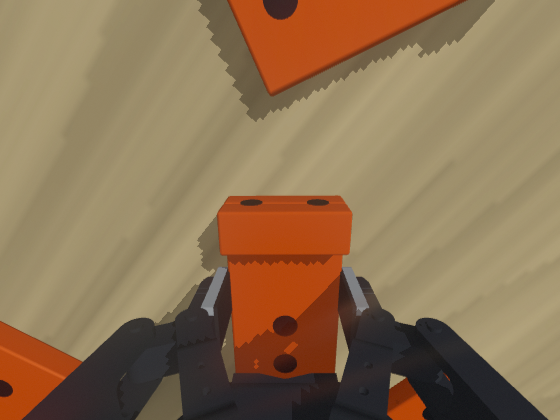

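The wrist view shows the first angle held square across its sides, with the toe ahead at about (285,230).

carry_out(
  motion=[
    [0,0,0,0,0,-40,-1],
    [0,0,0,0,0,-90,-1],
    [0,0,0,0,0,-130,-1],
    [0,0,0,-45,-33,-130,-1],
    [0,0,0,-90,-66,-130,-1],
  ],
)

```text
clock: 16.27
position: [523.3, -141.9, 143.6]
ee_rot: [0.905, -0.426, -0.0, -0.0]
contact_force: [0.6, 0.8, -2.7]
gripper_width: 54.2
grasp_force: 64.9
```

carry_out(
  motion=[
    [0,0,0.139,-41,-30,0,-1],
    [0,0,0.278,-82,-60,0,-1],
    [0,0,0.417,-124,-90,0,-1],
    [0,0,0.556,-165,-120,0,-1],
    [0,0,0.695,-206,-151,0,-1],
  ],
)

```text
clock: 16.9
position: [507.2, 113.5, 143.3]
ee_rot: [-0.705, 0.709, 0.001, -0.001]
contact_force: [1.3, 0.0, -3.0]
gripper_width: 53.9
grasp_force: 64.9
```

carry_out(
  motion=[
    [0,0,0,0,0,0,-1],
    [0,0,0,0,0,20,-1],
    [0,0,0,0,0,40,-1],
    [0,0,0,0,0,50,-1],
    [0,0,0,0,0,50,-1],
  ],
)

```text
clock: 17.52
position: [507.8, 111.2, 93.4]
ee_rot: [-0.707, 0.708, 0.0, -0.001]
contact_force: [-0.2, -0.6, -2.0]
gripper_width: 54.2
grasp_force: 64.9
```

Run:
```python
from h import *
s=avg();s=avg();go(s,508,112,66,-1.571)
```

```text
std [0.4  0.32 0.59] F [ 0.1  0.3 -2.6]
std [0.12 0.02 0.15] F [ 0.1  0.3 -2.8]
shift [ 0.1  0.6 28.8] turnz -0.001 | pos [508.6 112.1  94.8] psi -1.572 j6 -0.53 w 54.1
```

carry_out(
  motion=[
    [0,0,0,0,0,15,-1],
    [0,0,0,0,0,25,-1],
    [0,0,0,0,0,28,-1],
    [0,0,0,0,0,29,-1],
    [0,0,0,0,0,29,-1],
  ],
)

```text
clock: 18.65
position: [508.6, 112.1, 65.4]
ee_rot: [-0.707, 0.707, -0.0, 0.0]
contact_force: [-0.1, 0.0, -2.9]
gripper_width: 54.3
grasp_force: 64.9
```

carry_out(
  motion=[
    [0,0,0,0,0,0,-1],
    [0,0,0,0,0,0,-1],
    [0,0,0,0,0,0,1],
    [0,0,0,0,0,0,1],
    [0,0,0,0,0,0,1],
  ],
)

```text
clock: 19.27
position: [508.7, 112.1, 65.6]
ee_rot: [-0.707, 0.707, -0.0, 0.0]
contact_force: [0.4, 0.2, 0.1]
gripper_width: 85.0
grasp_force: 0.0
```

carry_out(
  motion=[
    [0,0,0,0,0,0,1],
    [0,0,0,0,0,-30,1],
    [0,0,0,0,0,-80,1],
    [0,0,0,0,0,-130,1],
    [0,0,0,0,0,-130,1],
  ],
)

```text
clock: 19.9
position: [510.7, 113.0, 199.9]
ee_rot: [-0.707, 0.707, -0.002, 0.005]
contact_force: [-0.5, -0.3, -0.2]
gripper_width: 85.7
grasp_force: 0.0
```

Run:
```python
from h import *
from bench import *
s=avg();i=get_image("top");pickle.dump(i,open("top3.pkl","wb"))
for a in angles(i): print(*a)
i=get_image("wrist");pickle.dump(i,open("w5.pkl","wb"))
for a in angles(i,50,3000,60000): print("w",*a)
# D, Q: tool = origin+7*toe, psi=-2.03
go(s,436.5+7*np.cos(1.107),-101.3+7*np.sin(1.107),190,1.107-np.pi)
```

```text
std [1.18 0.52 2.18] F [-0.  -0.2 -0.4]
[ 603.8 -102.6] [ 604.1 -102.3] -3.078 19
[ 597.6 -382.8] [ 596.  -381.7] -1.984 21
[ 437.1 -101. ] [ 435.9 -101.6] 1.107 23
[ 373.7 -243.9] [ 374.4 -241.8] 3.068 19
w [507.  115.7] [508.9 115.3] -1.609 257
shift [207.2  68.5   5.8] turnz 0.463 | pos [508.4 112.  195.8] psi -1.572 j6 -0.53 w 85.4
```

carry_out(
  motion=[
    [0,0,0.09,42,14,0,1],
    [0,0,0.18,84,28,0,1],
    [0,0,0.27,125,41,0,1],
    [0,0,0.36,166,55,0,1],
    [0,0,0.463,207,69,0,1],
  ],
)

```text
clock: 20.88
position: [438.3, -96.2, 194.7]
ee_rot: [-0.524, 0.852, 0.0, -0.001]
contact_force: [0.2, -0.0, 0.2]
gripper_width: 85.6
grasp_force: 0.0
```

carry_out(
  motion=[
    [0,0,0,0,0,40,1],
    [0,0,0,0,0,90,1],
    [0,0,0,0,0,130,1],
    [0,0,0,0,0,150,1],
    [0,0,0,0,0,150,1],
  ],
)

```text
clock: 21.5
position: [437.8, -95.2, 43.5]
ee_rot: [-0.526, 0.851, 0.001, -0.003]
contact_force: [1.3, 0.1, -1.1]
gripper_width: 85.4
grasp_force: 0.0
```

Run:
```python
from h import *
from bench import *
s=avg();s=avg()
i=get_image("top");pickle.dump(i,open("top4.pkl","wb"))
for a in angles(i): print(*a, "| as pan:")
for a in angles(i,50): print(*a)
go(s,436.5+7*np.cos(1.107),-101.3+7*np.sin(1.107),16,1.107-np.pi)
```

```text
std [0.79 0.13 0.99] F [0.1 0.3 0.1]
std [0.19 0.03 0.18] F [-0.1 -0.2  0.3]
[ 603.8 -102.7] [ 604.1 -102.2] -3.076 19 | as pan:
[ 597.6 -382.8] [ 596.  -381.7] -1.984 21 | as pan:
[512.3 129.7] [513.  127.4] -1.571 22 | as pan:
[ 373.7 -243.8] [ 374.5 -241.9] 3.066 19 | as pan:
[ 596.5 -101.1] [ 597.8 -100.6] -3.076 19
[ 591.2 -370.8] [ 590.1 -368.8] -1.984 21
[509.7 121. ] [510.4 119.8] -1.571 22
[ 375.6 -236.4] [ 377.5 -234.6] 3.066 19
shift [ 0.2 -0.  30.1] turnz -0.0 | pos [439.7 -94.9  46.1] psi -2.035 j6 -0.61 w 85.2
```

carry_out(
  motion=[
    [0,0,0,0,0,15,1],
    [0,0,0,0,0,27,1],
    [0,0,0,0,0,30,1],
    [0,0,0,0,0,30,1],
    [0,0,0,0,0,30,1],
  ],
)

```text
clock: 22.68
position: [439.5, -94.9, 15.6]
ee_rot: [-0.526, 0.851, -0.0, 0.0]
contact_force: [-0.2, -0.3, 1.2]
gripper_width: 85.4
grasp_force: 0.0
```

carry_out(
  motion=[
    [0,0,0,0,0,0,1],
    [0,0,0,0,0,0,-1],
    [0,0,0,0,0,0,-1],
    [0,0,0,0,0,0,-1],
    [0,0,0,0,0,0,-1],
  ],
)

```text
clock: 23.3
position: [439.1, -94.9, 15.9]
ee_rot: [-0.526, 0.851, -0.0, 0.0]
contact_force: [-0.6, 0.5, 5.6]
gripper_width: 54.4
grasp_force: 63.1
```

Run:
```python
from h import *
s=avg(3);s=avg();go(s,509,154,180,-1.571)
```

```text
std [0.01 0.   0.  ] F [-1.5  0.7  6.1]
std [0.01 0.01 0.01] F [-1.4  0.9  6.2]
shift [-253.9   48.9 -164.1] turnz -0.463 | pos [439.1 -94.9  15.9] psi -2.034 j6 -0.61 w 53.8
```

carry_out(
  motion=[
    [0,0,0,0,0,-30,-1],
    [0,0,0,0,0,-70,-1],
    [0,0,0,0,0,-110,-1],
    [0,0,0,0,0,-130,-1],
    [0,0,0,0,0,-130,-1],
  ],
)

```text
clock: 24.28
position: [439.5, -94.8, 146.1]
ee_rot: [-0.525, 0.851, -0.0, 0.001]
contact_force: [-0.4, -0.0, -3.9]
gripper_width: 54.2
grasp_force: 66.0
```

carry_out(
  motion=[
    [0,0,-0.09,-51,10,0,-1],
    [0,0,-0.18,-102,20,0,-1],
    [0,0,-0.28,-153,29,0,-1],
    [0,0,-0.37,-204,39,0,-1],
    [0,0,-0.463,-254,49,0,-1],
  ],
)

```text
clock: 24.9
position: [508.0, 155.3, 142.9]
ee_rot: [0.708, -0.706, -0.001, 0.002]
contact_force: [0.5, -0.3, -2.7]
gripper_width: 53.8
grasp_force: 66.0
```

carry_out(
  motion=[
    [0,0,0,0,0,0,-1],
    [0,0,0,0,0,20,-1],
    [0,0,0,0,0,30,-1],
    [0,0,0,0,0,30,-1],
    [0,0,0,0,0,30,-1],
  ],
)

```text
clock: 25.52
position: [509.3, 153.8, 115.5]
ee_rot: [-0.707, 0.708, -0.0, 0.0]
contact_force: [0.6, 0.7, -2.5]
gripper_width: 54.2
grasp_force: 65.9
```

Run:
```python
from h import *
s=avg(8);s=avg();go(s,509,154,81,-1.571)
```

```text
std [0.1  0.11 0.14] F [-0.2  0.  -2.8]
std [0.04 0.02 0.11] F [ 0.2  0.  -3.1]
shift [ 0.1  0.1 34.5] turnz -0.001 | pos [509.1 154.1 115.5] psi -1.572 j6 -0.6 w 53.9
```

carry_out(
  motion=[
    [0,0,0,0,0,15,-1],
    [0,0,0,0,0,28,-1],
    [0,0,0,0,0,33,-1],
    [0,0,0,0,0,35,-1],
    [0,0,0,0,0,35,-1],
  ],
)

```text
clock: 26.75
position: [509.4, 154.3, 80.5]
ee_rot: [-0.707, 0.707, -0.0, 0.001]
contact_force: [0.4, 0.1, -2.6]
gripper_width: 54.0
grasp_force: 66.0
```

carry_out(
  motion=[
    [0,0,0,0,0,0,-1],
    [0,0,0,0,0,0,-1],
    [0,0,0,0,0,0,1],
    [0,0,0,0,0,0,1],
    [0,0,0,0,0,0,1],
  ],
)

```text
clock: 27.38
position: [509.3, 154.3, 80.7]
ee_rot: [-0.707, 0.707, -0.0, 0.0]
contact_force: [0.3, 0.8, -0.7]
gripper_width: 85.8
grasp_force: 0.0
```

carry_out(
  motion=[
    [0,0,0,0,0,0,1],
    [0,0,0,0,0,-30,1],
    [0,0,0,0,0,-70,1],
    [0,0,0,0,0,-120,1],
    [0,0,0,0,0,-120,1],
  ],
)

```text
clock: 28.0
position: [511.3, 155.3, 204.9]
ee_rot: [-0.707, 0.707, -0.002, 0.005]
contact_force: [-0.3, -0.2, -1.3]
gripper_width: 85.5
grasp_force: 0.0
```

Run:
```python
from h import *
from bench import *
s=avg();s=avg()
i=get_image("wrist");cv2.imwrite("pics/w6.png",i["color"])
# A, P: psi=toe dir
t=-3.076;go(s,604+7*np.cos(t),-102.4+7*np.sin(t),190,t)
```

```text
std [1.1  0.57 2.11] F [-0.2 -0.3 -0.6]
std [0.19 0.11 0.25] F [-0.  -0.1 -0.1]
shift [256.6 -88.7   9.2] turnz 1.504 | pos [508.6 153.9 199.2] psi -1.572 j6 -0.6 w 85.1
```

View pics/w6.png

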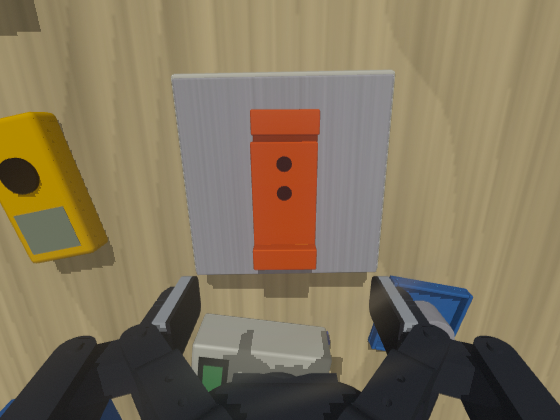

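The second angle lies flush and end for end on the first, with a small gap to the toe at rows 134–141. Next is the third angle (A).

carry_out(
  motion=[
    [0,0,0.18,52,-18,0,1],
    [0,0,0.36,104,-36,0,1],
    [0,0,0.54,155,-54,0,1],
    [0,0,0.72,206,-71,0,1],
    [0,0,0.9,257,-89,0,1],
  ],
)

```text
clock: 29.18
position: [598.2, -104.6, 200.2]
ee_rot: [-0.326, 0.945, -0.0, -0.0]
contact_force: [0.6, 0.4, -0.4]
gripper_width: 85.5
grasp_force: 0.0
```

carry_out(
  motion=[
    [0,0,0.16,0,0,20,1],
    [0,0,0.32,0,0,60,1],
    [0,0,0.48,0,0,100,1],
    [0,0,0.604,0,0,140,1],
    [0,0,0.604,0,0,150,1],
  ],
)

```text
clock: 29.8
position: [595.9, -103.1, 47.5]
ee_rot: [-0.033, 0.999, -0.0, -0.003]
contact_force: [0.4, -0.0, -0.5]
gripper_width: 85.1
grasp_force: 0.0
```

Run:
```python
from h import *
from bench import *
s=avg();s=avg()
i=get_image("top")
for a in angles(i): print(*a)
for a in angles(i,64)[:]: print("pile2",*a)
t=-3.076;go(s,604+7*np.cos(t),-102.4+7*np.sin(t),16,t)
```

```text
std [1.22 0.06 1.84] F [ 0.6  0.3 -0.2]
std [0.32 0.02 0.31] F [-0.   0.1  0.3]
[ 597.3 -382.7] [ 596.2 -381.9] -1.994 21
[ 373.7 -243.9] [ 374.4 -241.9] 3.07 19
pile2 [ 589.1 -367.4] [ 588.6 -365.4] -1.994 21
pile2 [ 376.2 -234.4] [ 378.2 -232.6] 3.07 19
shift [ 1.7  0.2 35.9] turnz 0.001 | pos [ 598.7 -102.9   51.9] psi -3.075 j6 -1.6 w 85.7
```

carry_out(
  motion=[
    [0,0,0,2,0,15,1],
    [0,0,0,2,0,30,1],
    [0,0,0,2,0,36,1],
    [0,0,0,2,0,36,1],
    [0,0,0,2,0,36,1],
  ],
)

```text
clock: 30.98
position: [596.1, -103.1, 14.5]
ee_rot: [-0.033, 0.999, -0.0, 0.0]
contact_force: [-0.0, 0.3, 0.9]
gripper_width: 85.6
grasp_force: 0.0
```

carry_out(
  motion=[
    [0,0,0,0,0,0,1],
    [0,0,0,0,0,0,1],
    [0,0,0,0,0,0,1],
    [0,0,0,0,0,0,1],
    [0,0,0,0,0,0,1],
  ],
)

```text
clock: 31.6
position: [595.8, -103.1, 14.4]
ee_rot: [-0.033, 0.999, 0.0, 0.0]
contact_force: [-0.8, 0.3, -0.0]
gripper_width: 85.3
grasp_force: 0.0
```

Run:
```python
from h import *
s=avg();t=-3.076;go(s,604+7*np.cos(t),-102.4+7*np.sin(t),16,t)
```

```text
std [0.01 0.01 0.03] F [-0.3  0.1 -0. ]
shift [-1.3  0.2 -1.7] turnz 0.0 | pos [ 595.8 -103.1   14.3] psi -3.076 j6 -1.6 w 85.1
```

carry_out(
  motion=[
    [0,0,0,-1,0,-2,1],
    [0,0,0,-1,0,-2,1],
    [0,0,0,-1,0,-2,-1],
    [0,0,0,-1,0,-2,-1],
    [0,0,0,-1,0,-2,-1],
  ],
)

```text
clock: 32.48
position: [597.0, -103.2, 16.9]
ee_rot: [-0.033, 0.999, -0.0, 0.0]
contact_force: [0.1, 0.3, 4.4]
gripper_width: 54.2
grasp_force: 64.2
```

carry_out(
  motion=[
    [0,0,0,0,0,0,-1],
    [0,0,0,0,0,0,-1],
    [0,0,0,0,0,0,-1],
  ],
)

```text
clock: 32.85
position: [597.0, -103.1, 16.9]
ee_rot: [-0.033, 0.999, -0.0, 0.0]
contact_force: [-1.7, -0.8, 6.0]
gripper_width: 53.9
grasp_force: 64.3
```

Run:
```python
from h import *
s=avg();go(s,509,113,180,-1.571)
```

```text
std [0.01 0.01 0.01] F [-1.3 -0.5  5.7]
shift [  73.5  221.5 -163.1] turnz -1.504 | pos [ 597.  -103.2   16.9] psi -3.075 j6 -1.6 w 54.1
```

carry_out(
  motion=[
    [0,0,0,0,0,-30,-1],
    [0,0,0,0,0,-70,-1],
    [0,0,0,0,0,-110,-1],
    [0,0,0,0,0,-135,-1],
    [0,0,0,0,0,-135,-1],
  ],
)

```text
clock: 33.72
position: [597.3, -102.7, 152.1]
ee_rot: [-0.033, 0.999, 0.0, 0.001]
contact_force: [-0.4, -0.2, -3.3]
gripper_width: 53.9
grasp_force: 64.9
```

carry_out(
  motion=[
    [0,0,-0.18,15,44,0,-1],
    [0,0,-0.36,30,88,0,-1],
    [0,0,-0.54,44,133,0,-1],
    [0,0,-0.72,59,177,0,-1],
    [0,0,-0.9,74,221,0,-1],
  ],
)

```text
clock: 34.35
position: [506.2, 113.4, 148.6]
ee_rot: [-0.467, 0.884, 0.0, -0.002]
contact_force: [0.9, 0.1, -3.7]
gripper_width: 53.9
grasp_force: 64.9
```

carry_out(
  motion=[
    [0,0,-0.16,0,0,0,-1],
    [0,0,-0.32,0,0,0,-1],
    [0,0,-0.48,0,0,0,-1],
    [0,0,-0.604,0,0,0,-1],
    [0,0,-0.604,0,0,15,-1],
  ],
)

```text
clock: 34.98
position: [507.9, 112.6, 134.6]
ee_rot: [-0.706, 0.708, 0.0, -0.0]
contact_force: [0.5, -0.3, -2.7]
gripper_width: 54.1
grasp_force: 65.0
```

Run:
```python
from h import *
s=avg(8);s=avg();go(s,509,113,95.5,-1.571)
```

```text
std [0.95 0.39 1.45] F [ 0.   0.1 -3.3]
std [0.03 0.02 0.12] F [ 0.  -0.2 -3.4]
shift [-0.3 -0.5 41. ] turnz -0.001 | pos [508.5 112.7 136.5] psi -1.572 j6 -0.53 w 53.7
```

carry_out(
  motion=[
    [0,0,0,0,0,20,-1],
    [0,0,0,0,0,34,-1],
    [0,0,0,0,0,39,-1],
    [0,0,0,0,0,41,-1],
    [0,0,0,0,0,41,-1],
  ],
)

```text
clock: 36.2
position: [508.7, 112.7, 95.6]
ee_rot: [-0.707, 0.707, -0.0, 0.0]
contact_force: [0.4, 0.3, -3.4]
gripper_width: 53.7
grasp_force: 65.0
```

carry_out(
  motion=[
    [0,0,0,0,0,0,-1],
    [0,0,0,0,0,0,-1],
    [0,0,0,0,0,0,1],
    [0,0,0,0,0,0,1],
    [0,0,0,0,0,0,1],
  ],
)

```text
clock: 36.83
position: [508.7, 112.8, 95.7]
ee_rot: [-0.707, 0.707, -0.0, 0.0]
contact_force: [1.0, -0.1, -0.6]
gripper_width: 85.5
grasp_force: 0.0
```

carry_out(
  motion=[
    [0,0,0,0,0,0,1],
    [0,0,0,0,0,-30,1],
    [0,0,0,0,0,-70,1],
    [0,0,0,0,0,-110,1],
    [0,0,0,0,0,-110,1],
  ],
)

```text
clock: 37.45
position: [510.3, 113.4, 208.9]
ee_rot: [-0.707, 0.707, -0.001, 0.004]
contact_force: [-0.3, 0.0, -1.0]
gripper_width: 85.6
grasp_force: 0.0
```

Run:
```python
from h import *
from bench import *
s=avg();s=avg()
i=get_image("wrist");pickle.dump(i,open("w7.pkl","wb"));cv2.imwrite("pics/w7.png",cv2.resize(i["color"][80:300,160:400],None,fx=2,fy=2))
# E, Q: psi=toe+pi
t=3.07;go(s,374+7*np.cos(t),-243+7*np.sin(t),190,t-np.pi)
```

```text
std [0.96 0.43 1.78] F [-0.5  0.5 -0.4]
std [0.21 0.09 0.27] F [-0.4  0.2 -0. ]
shift [355.1 140.6  14.3] turnz -1.5 | pos [508.  112.4 204.3] psi -1.572 j6 -0.53 w 85.4
```

View pics/w7.png

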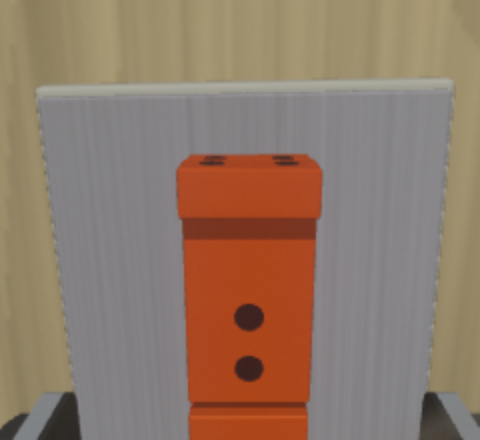

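Three angles are stacked flush, with a small gap to the toe. Next is angle E.

carry_out(
  motion=[
    [0,0,0,55,22,0,1],
    [0,0,0,110,44,0,1],
    [0,0,0,165,66,0,1],
    [0,0,0,220,88,0,1],
    [0,0,0,275,110,0,1],
  ],
)

```text
clock: 38.62
position: [397.3, -163.8, 205.6]
ee_rot: [-0.707, 0.707, -0.0, 0.0]
contact_force: [1.1, -0.2, -0.0]
gripper_width: 85.9
grasp_force: 0.0
```

carry_out(
  motion=[
    [0,0,-0.18,40,15,0,1],
    [0,0,-0.36,80,31,0,1],
    [0,0,-0.54,80,31,0,1],
    [0,0,-0.72,80,31,0,1],
    [0,0,-0.9,80,31,0,1],
  ],
)

```text
clock: 39.25
position: [366.9, -242.5, 205.3]
ee_rot: [0.945, -0.327, -0.0, 0.0]
contact_force: [-0.7, -0.2, 0.2]
gripper_width: 85.8
grasp_force: 0.0
```

carry_out(
  motion=[
    [0,0,-0.17,0,0,20,1],
    [0,0,-0.34,0,0,60,1],
    [0,0,-0.51,0,0,100,1],
    [0,0,-0.6,0,0,140,1],
    [0,0,-0.6,0,0,150,1],
  ],
)

```text
clock: 39.88
position: [365.6, -241.9, 53.4]
ee_rot: [0.999, -0.037, -0.002, -0.0]
contact_force: [-0.1, -0.6, 0.0]
gripper_width: 85.6
grasp_force: 0.0
```

Run:
```python
from h import *
from bench import *
i=get_image("top")
for a in angles(i): print(*a)
for a in angles(i,78): print("p3",*a)
s=avg(8);s=avg()
t=3.07;go(s,374+7*np.cos(t),-243+7*np.sin(t),16.5,t-np.pi)
```

```text
[ 597.3 -382.7] [ 596.2 -381.9] -1.994 21
[514.2 132.4] [513.  145.4] -1.571 23
p3 [ 587.3 -364. ] [ 587.  -361.8] -1.994 21
p3 [510.1 118.7] [508.9 132.4] -1.571 23
std [0.73 0.17 1.05] F [0.3 0.1 0.3]
std [0.24 0.05 0.29] F [-0.  -0.5  0.1]
shift [-0.4  0.2 39.5] turnz -0.0 | pos [ 367.5 -242.3   56. ] psi -0.072 j6 1.71 w 85.3
```

carry_out(
  motion=[
    [0,0,0,0,0,15,1],
    [0,0,0,0,0,32,1],
    [0,0,0,0,0,39,1],
    [0,0,0,0,0,39,1],
    [0,0,0,0,0,39,1],
  ],
)

```text
clock: 41.15
position: [367.4, -242.4, 16.7]
ee_rot: [0.999, -0.036, 0.0, 0.0]
contact_force: [-0.4, -0.2, 0.0]
gripper_width: 85.6
grasp_force: 0.0
```

carry_out(
  motion=[
    [0,0,0,0,0,0,1],
    [0,0,0,0,0,0,1],
    [0,0,0,0,0,0,-1],
    [0,0,0,0,0,0,-1],
    [0,0,0,0,0,0,-1],
  ],
)

```text
clock: 41.78
position: [367.1, -242.4, 17.0]
ee_rot: [0.999, -0.036, 0.0, 0.0]
contact_force: [-1.6, 0.2, 9.2]
gripper_width: 53.9
grasp_force: 62.1
```

carry_out(
  motion=[
    [0,0,0,0,0,0,-1],
    [0,0,0,0,0,0,-1],
    [0,0,0,0,0,0,-1],
  ],
)

```text
clock: 42.15
position: [367.1, -242.4, 17.1]
ee_rot: [0.999, -0.036, 0.0, 0.0]
contact_force: [-1.1, 0.4, 7.8]
gripper_width: 53.7
grasp_force: 62.0
```

Run:
```python
from h import *
s=avg();go(s,509,153.5,180,-1.571)
```

```text
std [0.01 0.01 0.01] F [-1.7  0.1  7.5]
shift [ 113.  -405.1 -163. ] turnz 1.499 | pos [ 367.1 -242.4   17. ] psi -0.072 j6 1.71 w 54.0
```

carry_out(
  motion=[
    [0,0,0,0,0,-30,-1],
    [0,0,0,0,0,-70,-1],
    [0,0,0,0,0,-115,-1],
    [0,0,0,0,0,-148,-1],
    [0,0,0,0,0,-148,-1],
  ],
)

```text
clock: 43.02
position: [368.1, -242.4, 166.1]
ee_rot: [0.999, -0.036, 0.003, 0.0]
contact_force: [0.7, 0.8, -3.8]
gripper_width: 53.9
grasp_force: 66.1
```

carry_out(
  motion=[
    [0,0,0,16,-57,0,-1],
    [0,0,0,32,-114,0,-1],
    [0,0,0,48,-171,0,-1],
    [0,0,0,64,-228,0,-1],
    [0,0,0,80,-285,0,-1],
  ],
)

```text
clock: 43.65
position: [466.1, 37.8, 162.0]
ee_rot: [0.999, -0.036, -0.002, 0.001]
contact_force: [1.3, -0.8, -3.2]
gripper_width: 54.1
grasp_force: 66.0
```

carry_out(
  motion=[
    [0,0,0.18,11,-40,0,-1],
    [0,0,0.36,22,-80,0,-1],
    [0,0,0.54,33,-120,0,-1],
    [0,0,0.72,33,-120,0,-1],
    [0,0,0.9,33,-120,0,-1],
  ],
)

```text
clock: 44.28
position: [507.2, 153.6, 161.0]
ee_rot: [0.883, -0.47, -0.002, 0.002]
contact_force: [-0.1, -0.0, -3.1]
gripper_width: 53.7
grasp_force: 66.0
```

carry_out(
  motion=[
    [0,0,0.17,0,0,0,-1],
    [0,0,0.34,0,0,0,-1],
    [0,0,0.51,0,0,0,-1],
    [0,0,0.599,0,0,0,-1],
    [0,0,0.599,0,0,10,-1],
  ],
)

```text
clock: 44.9
position: [508.1, 153.3, 152.2]
ee_rot: [0.707, -0.707, -0.001, 0.001]
contact_force: [-0.4, -0.2, -2.6]
gripper_width: 53.4
grasp_force: 66.1
```

Run:
```python
from h import *
s=avg(8);s=avg();go(s,509,153.5,109.5,-1.571)
```

```text
std [0.7  0.32 1.24] F [-0.2 -0.1 -3.4]
std [0.02 0.02 0.12] F [-0.1  0.1 -3. ]
shift [ 0.2 -0.1 44.9] turnz 0.0 | pos [508.9 153.7 154.4] psi -1.571 j6 -0.6 w 53.9
```

carry_out(
  motion=[
    [0,0,0,0,0,22,-1],
    [0,0,0,0,0,38,-1],
    [0,0,0,0,0,43,-1],
    [0,0,0,0,0,45,-1],
    [0,0,0,0,0,45,-1],
  ],
)

```text
clock: 46.12
position: [509.2, 153.8, 109.9]
ee_rot: [0.707, -0.707, 0.0, -0.001]
contact_force: [-0.3, -0.1, -3.9]
gripper_width: 53.9
grasp_force: 66.0
```

carry_out(
  motion=[
    [0,0,0,0,0,0,-1],
    [0,0,0,0,0,0,-1],
    [0,0,0,0,0,0,1],
    [0,0,0,0,0,0,1],
    [0,0,0,0,0,0,1],
  ],
)

```text
clock: 46.75
position: [509.1, 153.8, 109.7]
ee_rot: [0.707, -0.707, 0.0, -0.0]
contact_force: [-0.2, -0.0, 0.5]
gripper_width: 85.1
grasp_force: 0.0
```

carry_out(
  motion=[
    [0,0,0,0,0,0,1],
    [0,0,0,0,0,-30,1],
    [0,0,0,0,0,-70,1],
    [0,0,0,0,0,-110,1],
    [0,0,0,0,0,-110,1],
  ],
)

```text
clock: 47.38
position: [510.6, 154.5, 223.0]
ee_rot: [0.707, -0.707, 0.001, -0.004]
contact_force: [0.2, -0.1, -1.3]
gripper_width: 85.3
grasp_force: 0.0
```

Run:
```python
from h import *
from bench import *
s=avg();s=avg()
i=get_image("wrist");pickle.dump(i,open("w8.pkl","wb"));cv2.imwrite("pics/w8.png",cv2.resize(i["color"][60:320,140:420],None,fx=2,fy=2))
i=get_image("top")
for a in angles(i): print(*a)
t=-1.988;go(s,596.8+7*np.cos(t),-382.3+7*np.sin(t),210,t)
```

```text
std [0.91 0.47 1.83] F [ 0.2 -0.2 -0.4]
std [0.19 0.1  0.28] F [-0.1 -0.  -0. ]
[ 597.6 -382.9] [ 596.  -381.7] -1.984 21
[514.3 111.5] [514.4 132.9] -1.571 26
shift [542.1 -85.6   8.3] turnz 0.417 | pos [508.4 153.4 218.3] psi -1.571 j6 -0.6 w 85.4
```

View pics/w8.png

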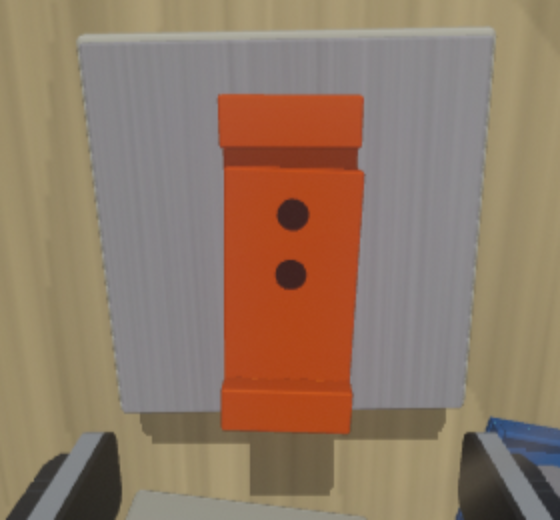

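Four angles are stacked and level; the top one is yawed by only 1–2°. I'm fetching the fifth, B.

carry_out(
  motion=[
    [0,0,0,55,-9,0,1],
    [0,0,0,110,-17,0,1],
    [0,0,0,165,-26,0,1],
    [0,0,0,220,-35,0,1],
    [0,0,0,275,-43,0,1],
  ],
)

```text
clock: 48.6
position: [552.0, -123.1, 219.4]
ee_rot: [0.707, -0.707, 0.0, -0.0]
contact_force: [1.3, 0.6, 0.4]
gripper_width: 85.3
grasp_force: 0.0
```

carry_out(
  motion=[
    [0,0,0.08,55,-9,0,1],
    [0,0,0.16,110,-17,0,1],
    [0,0,0.24,165,-26,0,1],
    [0,0,0.33,220,-35,0,1],
    [0,0,0.417,267,-43,0,1],
  ],
)

```text
clock: 49.22
position: [594.8, -390.6, 218.9]
ee_rot: [-0.544, 0.839, 0.0, -0.0]
contact_force: [0.9, 0.4, 0.6]
gripper_width: 85.5
grasp_force: 0.0
```

carry_out(
  motion=[
    [0,0,0,0,0,30,1],
    [0,0,0,0,0,80,1],
    [0,0,0,0,0,130,1],
    [0,0,0,0,0,165,1],
    [0,0,0,0,0,165,1],
  ],
)

```text
clock: 49.85
position: [592.6, -387.5, 50.4]
ee_rot: [-0.545, 0.838, 0.003, -0.002]
contact_force: [-0.3, -1.2, 0.9]
gripper_width: 85.6
grasp_force: 0.0
```

Run:
```python
from h import *
from bench import *
im=pickle.load(open("w8.pkl","rb"));f=lambda l,z:ray(im,np.array(l)/2+[140,60],z).round(1)
print("holes",f([(292.5,214),(290.5,274)],106),"end",f([(225,168),(363,172)],106),"toe low inner",f([(224,148),(358,150)],106), "toe top outer",f([(221,432),(350,434)],120))
i=get_image("top")
for a in angles(i,92): print("p4",*a)
s=avg(8);s=avg()
t=-1.988;go(s,596.8+7*np.cos(t),-382.3+7*np.sin(t),16.5,t)
```

```text
holes [[507.4 109.8 106. ]
 [508.1 134.7 106. ]] end [[533.9  91.7 106. ]
 [479.6  93.3 106. ]] toe low inner [[534.   84.1 106. ]
 [481.9  84.9 106. ]] toe top outer [[538.  201.1 120. ]
 [482.5 202.1 120. ]]
p4 [ 587.9 -361.6] [ 591.7 -340.1] -1.895 21
p4 [510.5 147.5] [509. 133.] 1.527 25
std [0.56 0.22 1.11] F [-0.  -0.1  0. ]
std [0.22 0.08 0.49] F [ 0.2  0.1 -0.3]
shift [ 0.7  1.  38.7] turnz 0.0 | pos [ 595.1 -388.5   55.2] psi -1.988 j6 -0.07 w 85.2
```

carry_out(
  motion=[
    [0,0,0,0,1,15,1],
    [0,0,0,0,1,30,1],
    [0,0,0,0,1,37,1],
    [0,0,0,0,1,38,1],
    [0,0,0,0,1,38,1],
  ],
)

```text
clock: 51.12
position: [594.2, -388.1, 16.4]
ee_rot: [-0.545, 0.838, -0.0, 0.0]
contact_force: [-1.6, -0.5, 0.3]
gripper_width: 85.3
grasp_force: 0.0
```

carry_out(
  motion=[
    [0,0,0,0,0,0,1],
    [0,0,0,0,0,0,1],
    [0,0,0,0,0,0,1],
    [0,0,0,0,0,0,1],
    [0,0,0,0,0,0,1],
  ],
)

```text
clock: 51.75
position: [593.9, -388.0, 16.4]
ee_rot: [-0.545, 0.838, -0.0, 0.0]
contact_force: [0.7, 0.1, 0.1]
gripper_width: 85.3
grasp_force: 0.0
```

Run:
```python
from h import *
s=avg();t=-1.988;go(s,596.8+7*np.cos(t),-382.3+7*np.sin(t),16.5,t)
```

```text
std [0.01 0.01 0.03] F [ 0.3 -0.1  0. ]
shift [ 0.6 -0.4 -0.2] turnz 0.0 | pos [ 593.9 -388.    16.3] psi -1.988 j6 -0.07 w 85.3
```

carry_out(
  motion=[
    [0,0,0,0,0,0,-1],
    [0,0,0,0,0,0,-1],
    [0,0,0,0,0,0,-1],
    [0,0,0,0,0,0,-1],
    [0,0,0,0,0,0,-1],
  ],
)

```text
clock: 52.62
position: [594.2, -388.1, 16.9]
ee_rot: [-0.546, 0.838, -0.0, 0.0]
contact_force: [0.3, 0.1, 5.1]
gripper_width: 54.0
grasp_force: 64.2
```

carry_out(
  motion=[
    [0,0,0,0,0,-30,-1],
    [0,0,0,0,0,-70,-1],
    [0,0,0,0,0,-120,-1],
    [0,0,0,0,0,-160,-1],
    [0,0,0,0,0,-160,-1],
  ],
)

```text
clock: 53.25
position: [595.3, -388.7, 179.5]
ee_rot: [-0.545, 0.838, -0.003, 0.002]
contact_force: [0.1, 0.0, -3.4]
gripper_width: 54.3
grasp_force: 64.3
```

Run:
```python
from h import *
s=avg(3);s=avg();go(s,509,113.6,175,-1.571)
```

```text
std [0.97 0.58 2.16] F [ 0.4 -0.1 -3.9]
std [0.24 0.19 0.48] F [ 0.2 -0.3 -3.5]
shift [-423.9  279.7   -1.5] turnz -0.417 | pos [ 592.8 -387.4  173.5] psi -1.988 j6 -0.07 w 53.9
```

carry_out(
  motion=[
    [0,0,0,-47,31,0,-1],
    [0,0,0,-94,62,0,-1],
    [0,0,0,-141,93,0,-1],
    [0,0,0,-188,124,0,-1],
    [0,0,0,-236,156,0,-1],
  ],
)

```text
clock: 54.22
position: [546.3, -107.4, 175.9]
ee_rot: [-0.545, 0.838, 0.0, -0.0]
contact_force: [0.3, 1.0, -2.4]
gripper_width: 54.1
grasp_force: 64.3
```

carry_out(
  motion=[
    [0,0,-0.1,-47,31,0,-1],
    [0,0,-0.2,-94,62,0,-1],
    [0,0,-0.3,-141,93,0,-1],
    [0,0,-0.417,-188,124,0,-1],
    [0,0,-0.417,-188,124,0,-1],
  ],
)

```text
clock: 54.85
position: [509.2, 116.5, 176.2]
ee_rot: [0.709, -0.705, -0.0, -0.0]
contact_force: [0.4, -0.2, -2.4]
gripper_width: 53.9
grasp_force: 64.4
```

Run:
```python
from h import *
s=avg(10);s=avg();go(s,509,113.6,123.5,-1.571)
```

```text
Traceback (most recent call last):
  File "h.py", line 43, in avg
    for k in range(n): S.append(read_state()); (k<n-1) and get_image("top")
                                                           ~~~~~~~~~^^^^^^^
ValueError: 200 camera calls are used up
```

The camera calls are used up; from here I rely on the measured poses.

carry_out(
  motion=[
    [0,0,0,0,0,10,-1],
    [0,0,0,0,0,10,-1],
    [0,0,0,0,0,10,-1],
    [0,0,0,0,0,10,-1],
    [0,0,0,0,0,10,-1],
  ],
)

```text
clock: 55.62
position: [509.7, 113.0, 166.5]
ee_rot: [-0.707, 0.707, -0.0, 0.0]
contact_force: [0.0, 0.1, -3.7]
gripper_width: 53.9
grasp_force: 64.3
```

carry_out(
  motion=[
    [0,0,0,0,0,0,-1],
    [0,0,0,0,0,0,-1],
    [0,0,0,0,0,0,-1],
    [0,0,0,0,0,0,-1],
    [0,0,0,0,0,0,-1],
  ],
)

```text
clock: 56.25
position: [509.6, 113.1, 166.3]
ee_rot: [0.707, -0.707, 0.0, -0.0]
contact_force: [-0.6, -0.2, -2.2]
gripper_width: 53.8
grasp_force: 64.3
```

Run:
```python
from h import *
from bench import *
go(read_state(),509,113.6,123.5,-1.571)
```

```text
shift [-0.5  0.6 42.8] turnz 0.0 | pos [509.6 113.1 166.3] psi -1.571 j6 -0.53 w 53.8
```

carry_out(
  motion=[
    [0,0,0,0,0,20,-1],
    [0,0,0,0,0,36,-1],
    [0,0,0,0,0,41,-1],
    [0,0,0,0,0,43,-1],
    [0,0,0,0,0,43,-1],
  ],
)

```text
clock: 56.88
position: [510.0, 113.2, 123.8]
ee_rot: [0.707, -0.707, 0.0, -0.0]
contact_force: [-0.0, -0.3, -2.6]
gripper_width: 53.7
grasp_force: 64.3
```

carry_out(
  motion=[
    [0,0,0,0,0,0,-1],
    [0,0,0,0,0,0,-1],
    [0,0,0,0,0,0,-1],
    [0,0,0,0,0,0,-1],
    [0,0,0,0,0,0,-1],
  ],
)

```text
clock: 57.5
position: [509.6, 113.1, 123.3]
ee_rot: [-0.707, 0.707, 0.0, -0.0]
contact_force: [0.8, 0.0, -2.4]
gripper_width: 54.1
grasp_force: 64.3
```

carry_out(
  motion=[
    [0,0,0,0,0,1,-1],
    [0,0,0,0,0,1,-1],
    [0,0,0,0,0,1,1],
    [0,0,0,0,0,1,1],
    [0,0,0,0,0,1,1],
  ],
)

```text
clock: 58.12
position: [509.8, 113.2, 122.4]
ee_rot: [0.707, -0.707, 0.0, -0.0]
contact_force: [-0.3, -0.8, 0.4]
gripper_width: 85.3
grasp_force: 0.0
```

carry_out(
  motion=[
    [0,0,0,0,0,0,1],
    [0,0,0,0,0,-30,1],
    [0,0,0,0,0,-70,1],
    [0,0,0,0,0,-110,1],
    [0,0,0,0,0,-110,1],
  ],
)

```text
clock: 58.75
position: [511.4, 113.9, 235.9]
ee_rot: [0.707, -0.707, 0.001, -0.004]
contact_force: [0.0, 0.5, 0.9]
gripper_width: 85.3
grasp_force: 0.0
```

carry_out(
  motion=[
    [0,0,0,0,0,0,1],
    [0,0,0,0,0,0,0.2],
    [0,0,0,0,0,0,0.2],
    [0,0,0,0,0,0,0.2],
    [0,0,0,0,0,0,0.2],
  ],
)

```text
clock: 59.38
position: [509.6, 113.1, 232.1]
ee_rot: [0.707, -0.707, -0.0, 0.0]
contact_force: [0.4, 0.5, -0.7]
gripper_width: 51.2
grasp_force: 0.0
```

Run:
```python
from h import *
from bench import *
go(read_state(),519.3,389.5,220,-1.05)
```

```text
shift [-276.4   -9.7   12.1] turnz -0.521 | pos [509.6 113.1 232.1] psi -1.571 j6 -0.53 w 51.2
```

carry_out(
  motion=[
    [0,0,-0.1,-55,-2,0,0.2],
    [0,0,-0.2,-110,-4,0,0.2],
    [0,0,-0.31,-166,-6,0,0.2],
    [0,0,-0.42,-221,-8,0,0.2],
    [0,0,-0.521,-276,-10,0,0.2],
  ],
)

```text
clock: 60.0
position: [519.5, 390.9, 232.3]
ee_rot: [0.866, -0.5, 0.0, -0.0]
contact_force: [1.6, -0.6, 0.1]
gripper_width: 51.4
grasp_force: 0.0
```

carry_out(
  motion=[
    [0,0,0,0,0,0,0.2],
    [0,0,0,0,0,40,0.2],
    [0,0,0,0,0,70,0.2],
    [0,0,0,0,0,90,0.2],
    [0,0,0,0,0,90,0.2],
  ],
)

```text
clock: 60.62
position: [518.9, 387.3, 140.6]
ee_rot: [0.865, -0.502, -0.0, 0.002]
contact_force: [0.3, -0.1, 0.5]
gripper_width: 51.4
grasp_force: 0.0
```

carry_out(
  motion=[
    [0,0,0,0,0,0,0.2],
    [0,0,0,0,0,0,0.2],
    [0,0,0,0,0,0,0.2],
    [0,0,0,0,0,0,0.2],
    [0,0,0,0,0,0,0.2],
  ],
)

```text
clock: 61.25
position: [519.6, 389.2, 142.5]
ee_rot: [0.865, -0.501, 0.0, -0.0]
contact_force: [0.1, 0.8, -0.0]
gripper_width: 51.5
grasp_force: 0.0
```

Run:
```python
from h import *
from bench import *
go(read_state(),519.3,389.5,96,-1.05)
```

```text
shift [-0.4  0.1 46.5] turnz 0.0 | pos [519.6 389.2 142.5] psi -1.05 j6 -0.37 w 51.5
```

carry_out(
  motion=[
    [0,0,0,0,0,25,0.2],
    [0,0,0,0,0,40,0.2],
    [0,0,0,0,0,46,0.2],
    [0,0,0,0,0,46,0.2],
    [0,0,0,0,0,46,0.2],
  ],
)

```text
clock: 61.88
position: [520.0, 389.5, 97.1]
ee_rot: [0.865, -0.501, 0.0, -0.001]
contact_force: [-0.4, 0.9, 0.4]
gripper_width: 51.4
grasp_force: 0.0
```

carry_out(
  motion=[
    [0,0,0,0,0,0,-1],
    [0,0,0,0,0,0,-1],
    [0,0,0,0,0,0,-1],
    [0,0,0,0,0,0,-1],
    [0,0,0,0,0,0,-1],
  ],
)

```text
clock: 62.5
position: [519.2, 388.9, 97.0]
ee_rot: [0.865, -0.501, -0.0, 0.0]
contact_force: [-3.8, -1.1, 5.2]
gripper_width: 12.7
grasp_force: 60.5
```

carry_out(
  motion=[
    [0,0,0.17,0,0,0,-1],
    [0,0,0.34,0,0,0,-1],
    [0,0,0.51,0,0,0,-1],
    [0,0,0.68,0,0,0,-1],
    [0,0,0.8,0,0,0,-1],
  ],
)

```text
clock: 63.12
position: [517.7, 388.6, 97.0]
ee_rot: [-0.6, 0.8, 0.0, -0.002]
contact_force: [-8.5, -0.6, 8.0]
gripper_width: 12.8
grasp_force: 60.9
```

carry_out(
  motion=[
    [0,0,0.1,0,0,0,-1],
    [0,0,0.1,0,0,0,-1],
    [0,0,0.1,0,0,0,-1],
    [0,0,0.1,0,0,0,-1],
    [0,0,0.1,0,0,0,-1],
  ],
)

```text
clock: 63.75
position: [517.5, 388.7, 97.0]
ee_rot: [-0.561, 0.828, 0.0, -0.002]
contact_force: [-9.7, -1.0, 8.4]
gripper_width: 12.6
grasp_force: 60.9
```

Run:
```python
from h import *
from bench import *
go(read_state(),519.3,389.5,96,-1.95)
```

```text
shift [-1.4 -1.3  1. ] turnz 0.0 | pos [517.5 388.7  97. ] psi -1.95 j6 -1.27 w 12.6
```

carry_out(
  motion=[
    [0,0,0,0,0,0,0.2],
    [0,0,0,0,0,0,0.2],
    [0,0,0,0,0,0,0.2],
    [0,0,0,0,0,0,0.2],
    [0,0,0,0,0,0,0.2],
  ],
)

```text
clock: 64.38
position: [519.7, 389.0, 96.2]
ee_rot: [-0.561, 0.828, -0.0, -0.0]
contact_force: [0.1, -0.4, 0.8]
gripper_width: 51.2
grasp_force: 0.0
```

carry_out(
  motion=[
    [0,0,0,0,0,-30,0.2],
    [0,0,0,0,0,-80,0.2],
    [0,0,0,0,0,-130,0.2],
    [0,0,0,0,0,-130,0.2],
    [0,0,0,0,0,-130,0.2],
  ],
)

```text
clock: 65.0
position: [519.2, 388.8, 225.9]
ee_rot: [-0.561, 0.828, 0.0, -0.0]
contact_force: [0.6, -0.8, -1.0]
gripper_width: 51.5
grasp_force: 0.0
```

carry_out(
  motion=[
    [0,0,0,0,0,0,0.2],
    [0,0,0,0,0,0,0.2],
    [0,0,0,0,0,0,0.2],
    [0,0,0,0,0,0,0.2],
    [0,0,0,0,0,0,0.2],
  ],
)

```text
clock: 65.62
position: [519.6, 389.1, 226.2]
ee_rot: [-0.561, 0.828, -0.0, -0.0]
contact_force: [-0.3, 0.2, 0.1]
gripper_width: 51.2
grasp_force: 0.0
```

Run:
```python
from bench import *
s=read_state();print(s["position"],s["contact_force"],s["gripper_width"])
print(job_done())
```

```text
[519.62715403 389.10606041 226.23374807] [-0.31593085  0.19201774  0.08787811] 51.15889112328826
the job is handed in; nothing more can be done
None
```

I handed the job in at 66 s with every step carried out, but no verdict came back: the weight in the tray, yellow and the first four of the five stacked angles were checked by camera, while the fifth angle and the final turn to green rest on pose readings alone because I used up the camera calls.

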